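# Press a glued finger joint shut in the pump-action end press and back the jaw off

## Task

Take the short block out of the slotted rest and lay it flat in the bed of the end press, between the rails, with its glued end towards the long block that already lies there. Pump the trigger until the jaw by itself holds the two blocks tightly together; then hold the release lever down until the jaw has slid fully back, and leave the joined blocks lying in the bed with their joint shut. Leave the other block in the rest and do not disturb the mug or the glue pot.

Things in the scene. Friction and masses are not known exactly. Their poses are not given: they have to be found in the camera images.
- press: Bench end press: grey bed plate 535 x 82 x 10 mm, a pump-action clamp at one end, an end stop at the other; bolted down. Origin on the bench, on its centre line; y runs along it from clamp to end stop, x across, z up. Trigger pivot at y -150, z 76 mm (axis x). Fixed black hand grip 30 mm wide at y -222 to -196, up to z 147. Cheeks 44 mm wide over all (x), up to z 88 mm.
- bed (a point): Point on the bed's top (z 10 mm in the press frame), on the centre line at y = +50 mm. Blocks lie flat here between two steel rails along y: inner faces 27 mm either side of the centre line, 8 mm high above the bed, 9 mm thick, from y -35 to +265 mm. The end stop's face is at y = +271 mm, its top 52 mm above the bench.
- press_jaw (a joint): Advance of the jaw (bar, 68 mm crosshead and pad; 46 mm high) along the press's +y, m: 0 fully back, 0.075 most. A full trigger stroke moves it 13.5 mm, of which the ratchet keeps 12 (teeth every 6 mm). While the release lever is held down a 4 to 6 N spring draws it back to 0, in up to 0.8 s; if let go early the ratchet catches again.
- pad_face (a point): Centre of the jaw's front face, a steel pressure pad 64 mm wide, from 12 to 42 mm above the bench, that presses on the end of the short block. With the jaw fully back it is at y = -59 mm in the press frame.
- pressure_pad (a joint): How far the sprung pressure pad is pushed into the jaw, m: 0 free, 0.022 bottomed, spring 1.1 N per mm. The blocks are held tight when it stays pushed in 4 mm or more with the trigger let go; that takes one or two full strokes after the pad first presses.
- trigger (a joint): Black trigger of the clamp, rad: 0 let go (leans 0.28 rad towards the end stop), 0.56 fully squeezed (leans as far towards the hand grip). It springs back by itself. To squeeze, push its upper part along the press's -y, towards the hand grip: 3 to 4 N while the jaw runs free, up to about 20 N when the pad is well pressed in.
- trigger_grip (a point): Middle of the trigger 60 mm from its pivot, where it is pushed: 15 mm thick (y), 24 mm wide (x); its end is 17 mm further out. At rest at y -133, z 134 mm in the press frame, squeezed at y -167. The side towards the end stop is free above z 50 mm; on the other side the hand grip is 55 mm away, 22 mm when squeezed.
- release_lever (a joint): Thumb lever with the holding pawl, rad: 0 to 0.04 at rest, 0.24 fully down; springs up by itself, and rattles up to about 0.13 while the jaw is pumped. Its pad is pressed straight down, 12 mm to the end; 1 to 4 N, up to about 8 N when the clamp is tight.
- lever_pad (a point): Top centre of the release lever's ribbed pad, 22 mm wide (x), 34 mm long (y), 68 mm above the bench behind the hand grip; its middle is 55 mm from the grip's back.
- block_rest: Fixed wooden rest 112 x 150 mm, origin on the bench at its middle, with two slots along its x at y = -38 and +38 mm. Slot floor 13 mm and slot walls 30 mm above the bench. The walls are on two cross rails at x = -46 to -26 and +26 to +46 mm; between those rails it is free down to 6 mm.
- short_block: Work piece: finger-jointed block 120 mm long (y), 43 wide (x), 26 thick (z), about 0.1 kg; the smaller of the two that stand on their long edges in the rest, top 56 mm above the bench. Fills x -22.7 to 20.4, y -59 to 61, z 0 to 26 mm of its frame. There it can be gripped only across its thickness; to get it flat, lay or tip it over on to a face, then take it across its width.
- glued_end (a point): Middle of the short block's glued end face (fingers white with glue).
- long_block: Finger-jointed block 160 mm long (y), 48 wide (x), 26 thick, 0.13 kg, lying flat in the press near the end stop. Origin under its middle, its y along the press's y.
- joint_end (a point): Middle of the long block's end face that looks towards the jaw; the short block's glued end belongs against it.
- spare_block: The larger block in the rest, 130 mm long, 58 wide (its top 71 mm above the bench), 26 thick, origin in the middle of one face; it stays where it is.
- tea_mug: White mug, 92 mm wide, 95 mm high, on the bench; leave it alone.
- glue_pot: Round tin glue pot, 87 mm wide, 79 mm high, on the bench; leave it alone.

How it is judged:
By the outcome, as a careful person would: the job done as asked, in the order asked, and still so for the second after the job is handed in, with the robot touching nothing.
It also fails if it takes over 69 s, if anything falls off the work surface, if the arm or the gripper's body presses on something with over 40 N, if the wrist force passes 120 N, or if a joint passes its speed limit or range.

## Robot

A 6-joint arm with a two-finger parallel gripper is mounted at the origin on a cart in front of the work surface, level with it; the furniture and walls round the work are solid. World frame = base frame: x ahead of the robot, y to its left, z up, the work surface at z = 0. Lengths are in mm, angles in degrees, forces in N, time in s.
With the tool pointing down it reaches from about 350 to 850 mm from the base axis. Payload 8.1 kg.
Tool frame: the origin (TCP) lies at the very end of the fingers, on their centre line; the grasp point (between the pads) lies 19 mm behind it; x points along the fingers, y is the direction in which the jaws open and shut, and the axes are right-handed (so a half turn about x gives the same grasp; the last joint's range is limited). The gripper opens to 85 mm and grips with 20 to 120 N. Pads are 22 mm wide; open, the fingers measure 114 mm over their backs; the gripper's body (76 mm by 85 mm) begins 54 mm behind the grasp point. The pads swing forward as they close: fully open they stand 13 mm farther back than shut.
Start: joints at [-80.523, 7.471, 85.268, -0, 87.261, -4.893], TCP at [148.928, -581.228, 209.392] pointing down, gripper open.
Joint ranges: [-169.43, 169.43], [-51.17, 129.36], [1.28, 143.12], [-76.62, 256.62], [0, 156.53], [-152.29, 152.29]. Speed limits (degrees/s): [136.94, 136.94, 159.86, 180, 180, 180].

## Interface

Orientations are given as [roll, pitch, yaw] about the fixed x, y, z axes, in that order (R = Rz(yaw) Ry(pitch) Rx(roll)).
In Python, from bench import sensors, snapshot, r gives the robot as it stands. The module is installed in compiled form; this text tells all that it offers.
- The arm moves only by the tool drive_tool, never from a script. Its argument "moves" is one flat list of numbers, 6 for each row, row after row: the shift along the tool's x, y, z in cm, then the turn, a rotation vector about the tool's x, y, z in degrees. In form: [tx, ty, tz, wx, wy, wz, tx, ty, tz, wx, wy, wz, ...]. A call has 1 to 20 rows; each row shifts and turns the commanded pose from where the row before left it, along the tool's axes as they then stand; what a row does not reach is not made up. A row lasts 1/12 s, in which the tool goes at most 41.7 mm and 7.16 degrees, less where a joint would pass 70% of its speed; a pose out of reach is approached as far as the arm can. A call with a gripper value outside its range is refused whole. "hand" is the finger opening in cm, from 0 to 8.54, set as the call begins (left out, the last holds). The fingers move at their own pace and stop on an object; "grip_force" is the grip in N (left out, the last holds). Time passes only in rows, so rows that do not move let the fingers close. It gives the time, the measured TCP pose, the force and the opening at its end, in the units of the state.
- sensors.sense(): the state, without advancing time (a new reading comes with each control period).
- snapshot(name): name is "scene" or "top" or "wrist"; returns a dict with "image" (400x640x3 uint8, red, green, blue), "z_map" (400x640 float32, mm along the optical axis (not along the pixel's ray), 0 where there is no reading), "camera_matrix" (3x3 intrinsics, pixels), "eye" and "orientation" of the camera in the world; the wrist camera has in their place "mount" (4x4, takes a point from camera to tool coordinates, whose origin is the TCP and whose axes are the tool frame's). Camera axes: x right, y down, z forward; pixel columns grow to the right and rows downward; lengths in mm; the calibration is good to about 2 mm. A picture is of the moment at which its call begins: read the wrist's pose just before it.
- r.hand_in(): hands the job in, once; it reports no verdict.
The state is a dict: "time": time; "joint_pos": joint angles; "qd": joint speeds; "joint_efforts": joint torques, N m; "tool_pos": TCP position; "tcp_rot": TCP orientation; "ft_force": force on the tool from outside, world axes, zero at the start; "wrist_torque": the same for the moment, N m; "finger_gap": finger opening in mm.
Only numpy, scipy, OpenCV 4.12 (cv2) and the standard library are available. Lean on these libraries where they do the work, as an engineer would, in place of code of your own. Each camera call takes 0.05 s, during which the arm holds its last target.

## Working session

There is one attempt and no reset: what is moved stays moved. The work goes in short steps, Python scripts to look and compute and a tool call to move; the robot and the scene stay as the last step left them, time stands still between calls to the robot, and variables do not carry over. Pictures are saved under pics/ and viewed, and the job is handed in when it is done.

Besides the shell and the picture viewer there is one more tool, called after "Request:" by a JSON object that holds its "method" and its "body". drive_tool: Moves the arm, as the interface text tells. Its arguments: {"type":"object","properties":{"moves":{"type":"array","items":{"type":"number"}},"hand":{"type":"number"},"grip_force":{"type":"number"}},"required":["moves"]}

```bash
mkdir -p pics; ls; cat > h.py <<'E'
import numpy as np, cv2
from bench import sensors, snapshot, r
def save(name, s, crop=None, scale=1):
    im=s["image"]
    if crop: x0,y0,x1,y1=crop; im=im[y0:y1,x0:x1]
    im=cv2.resize(im,None,fx=scale,fy=scale,interpolation=cv2.INTER_CUBIC)
    cv2.imwrite("pics/"+name+".png",im[:,:,::-1])
E
python3 - <<'E'
from h import *
import pickle
s=sensors.sense()
for k,v in s.items(): print(k,v)
for n in ("scene","top"):
    d=snapshot(n); save(n+"0",d); pickle.dump(d,open(n+"0.pkl","wb"))
    print(n,d["camera_matrix"],d["eye"],d["orientation"])
E
```

```text
pics
time 0.0
joint_pos [-8.05234656e+01  7.51335791e+00  8.53302026e+01 -2.27664052e-04
  8.72603338e+01 -4.89252102e+00]
qd [-0.00904725 -0.05358992  0.03911078  0.01050046 -0.04080879 -0.08189525]
joint_efforts [-3.01580156e-03 -5.69404614e+01 -5.00553131e+01 -3.37064976e-04
  1.53300102e-02 -5.39092227e-06]
tool_pos [ 148.82891133 -580.64426204  208.35385166]
tcp_rot [-94.76712316  89.89610552  99.60194338]
ft_force [-0.77789241 -0.59852621  0.03977639]
wrist_torque [-0.04945158 -0.04971781  0.01070235]
finger_gap 85.47502796241889
scene [[471.47304711   0.         310.37459346]
 [  0.         471.47304711 188.08722739]
 [  0.           0.           1.        ]] [ -10.67161752 1091.70794228  712.05401292] [-118.74659098    0.48607384 -150.2753667 ]
top [[386.70373386   0.         319.80063247]
 [  0.         386.70373386 198.73142008]
 [  0.           0.           1.        ]] [ 465.50264264  157.29584227 1083.91927363] [-177.62462761    0.36334365  -90.03049834]
```

View pics/scene0.png

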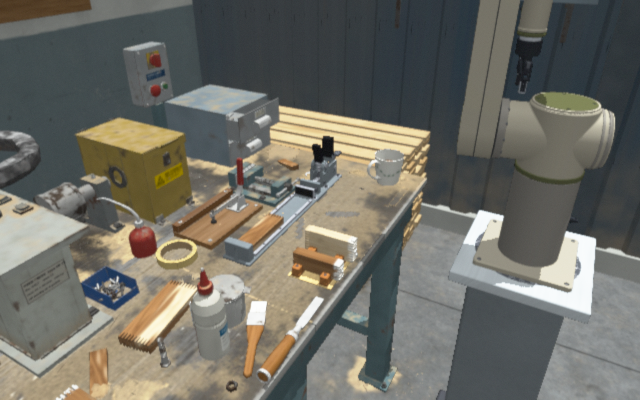

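View pics/top0.png

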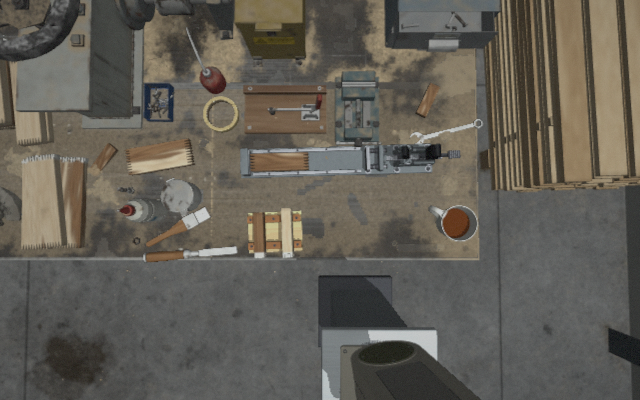

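The scene picture shows the press in the middle, with the rest holding two blocks in front of it. In the top view the press runs along world y at about row 160 (cols 242–460). The rest is at about (275,232), the mug at (456,222) and the pot at (180,195).

```bash
cat >> h.py <<'E'
import pickle
from scipy.spatial.transform import Rotation as Ro
def cam(d):
    return Ro.from_euler('xyz',d["orientation"],degrees=True).as_matrix(), np.array(d["eye"])
def unproj(d,u,v,z=None,plane=None):
    R,e=cam(d); ray=R@(np.linalg.inv(d["camera_matrix"])@np.array([u,v,1.]))
    if plane is not None: return e+ray*(plane-e[2])/ray[2]
    if z is None: z=d["z_map"][int(round(v)),int(round(u))]
    return e+ray*z
def cloud(d):
    R,e=cam(d); z=d["z_map"].astype(float); v,u=np.mgrid[0:z.shape[0],0:z.shape[1]]
    K=d["camera_matrix"]; p=np.stack([(u-K[0,2])/K[0,0]*z,(v-K[1,2])/K[1,1]*z,z],-1)
    return p@R.T+e
E
python3 - <<'E'
from h import *
t=pickle.load(open("top0.pkl","rb"));s=pickle.load(open("scene0.pkl","rb"))
save("c1",t,(230,130,470,190),3.3)
save("c2",t,(230,195,320,260),8)
save("c3",s,(210,120,360,295),3.4)
E
```

```text
(no output)
```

View pics/c1.png

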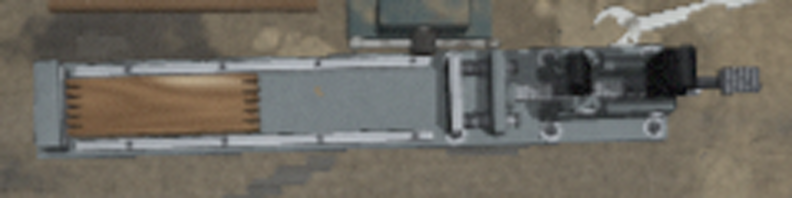

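View pics/c2.png

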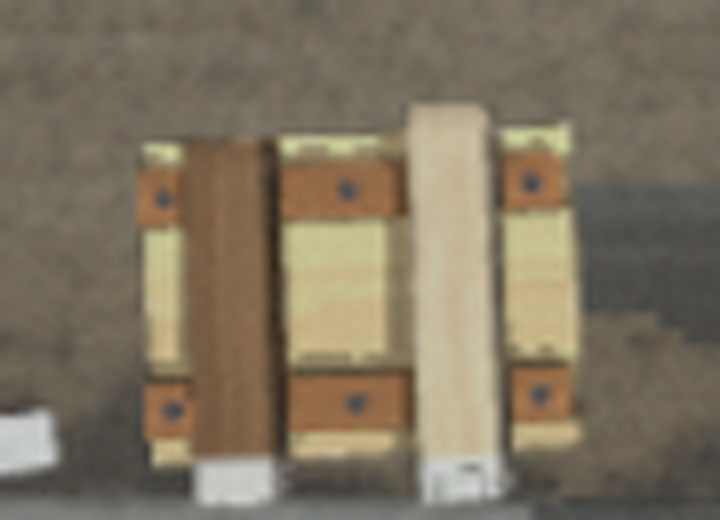

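View pics/c3.png

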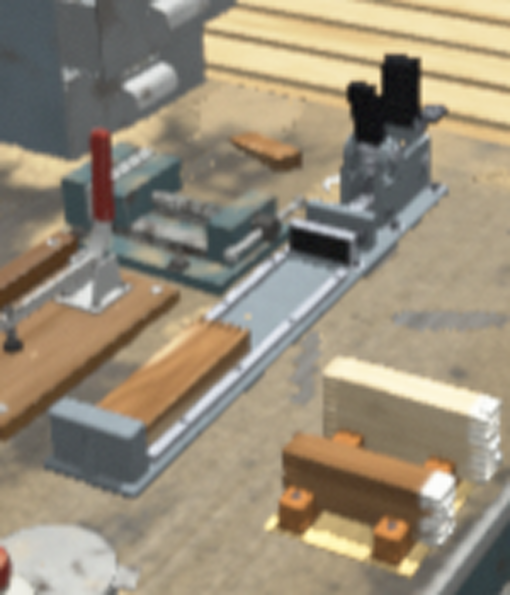

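The crops show the walnut short block, the lower one, at left in the rest (crop cols 187–277). The pale spare is at right (410–495). Both white ends point at the robot (−x). The long block lies against the end stop.

```bash
python3 - <<'E'
from h import *
t=pickle.load(open("top0.pkl","rb"));s=pickle.load(open("scene0.pkl","rb"))
def rect(P,lab):
    (c,sz,a)=cv2.minAreaRect(P[:,:2].astype(np.float32)); print(lab,len(P),"c",np.round(c,1),"sz",np.round(sz,1),"a",round(a,1),"z",np.round(np.percentile(P[:,2],[5,50,95]),1))
    return c
for d,n in((t,"top"),(s,"scene")):
    C=cloud(d)
    b=C.reshape(-1,3)
    g=b[(abs(b[:,0]-450)<100)&(abs(b[:,1])<600)&(abs(b[:,2])<12)]; print(n,"bench z",np.median(g[:,2]) if len(g) else None)
    # print region extents
    for nm,(zl,zh),(x0,x1),(y0,y1) in [("short",(50,62),(280,460),(270,380)),("spare",(65,78),(280,460),(190,290)),("press bed",(5,15),(500,650),(-200,420)),("stop",(46,58),(500,650),(300,420)),("long",(30,42),(520,640),(150,400)),("jawhead",(40,52),(500,650),(-150,100)),("top",(130,165),(500,650),(-260,0))]:
        m=(b[:,2]>zl)&(b[:,2]<zh)&(b[:,0]>x0)&(b[:,0]<x1)&(b[:,1]>y0)&(b[:,1]<y1)
        P=b[m]
        if len(P)>5: rect(P,n+" "+nm)
R=lambda u,v,z:np.round(unproj(t,u,v,plane=z),1)
print("short corners",[R(230+x/8,195+y/8,56) for x,y in((187,140),(277,138),(195,505),(275,505))])
print("spare corners",[R(230+x/8,195+y/8,71) for x,y in((410,105),(488,105),(424,503),(500,500))])
print("rest", [R(230+x/8,195+y/8,13) for x,y in((145,145),(570,123),(152,466),(580,443))])
q=lambda x,y,z:R(230+x/3.3,130+y/3.3,z)
print("stop face ends",q(35,62,52),q(38,150,52)); print("right bed end",q(660,137,10),q(40,158,10))
print("long", [q(x,y,36) for x,y in((66,78),(66,137),(258,75),(260,132))])
E
```

```text
top bench z 3.5383548248063335
top short 411 c [406.6 328. ] sz [107.2  26.4] a 2.2 z [52.9 56.2 59.1]
top spare 408 c [408.  251.9] sz [104.7  26. ] a 2.6 z [67.9 71.1 74.3]
top press bed 4038 c [575.3 109.6] sz [619.3 148.8] a 89.9 z [ 5.2  8.  13.2]
top stop 219 c [610.1 366.7] sz [70.6 23.7] a 0.4 z [47.8 51.6 55. ]
top long 1003 c [606.9 286.3] sz [ 65.  175.4] a 0.0 z [32.5 35.7 38.9]
top jawhead 242 c [618.3 -46.1] sz [175.   60.4] a 89.5 z [40.3 43.8 48.5]
top top 214 c [623.5 -84.4] sz [30.1 98.5] a 2.4 z [132.2 144.9 151. ]
scene bench z 2.1781622195799173
scene short 391 c [406.8 328.6] sz [106.8  30.5] a 1.2 z [51.1 54.4 56.6]
scene spare 331 c [407.6 252.9] sz [105.4  30.1] a 2.1 z [66.1 69.3 71.6]
scene press bed 1381 c [575.7 110. ] sz [148.6 619.3] a 0.2 z [ 5.3  8.6 14.1]
scene stop 185 c [609.5 369.5] sz [72.4 26. ] a 5.5 z [46.9 50.3 52.5]
scene long 714 c [607.5 289.8] sz [ 67.2 185.9] a 1.1 z [31.4 34.5 38.3]
scene jawhead 183 c [621.9 -52.1] sz [ 61.2 187.6] a 2.7 z [40.3 43.9 50.4]
scene top 134 c [624.4 -84.1] sz [102.1  33. ] a 89.2 z [131.3 140.1 148.3]
short corners [array([471.6, 340.5,  56. ]), array([472.3, 310.5,  56. ]), array([351., 337.,  56.]), array([351. , 310.5,  56. ])]
spare corners [array([483. , 264.7,  71. ]), array([482.9, 239.2,  71. ]), array([353.3, 259.7,  71. ]), array([354.3, 234.9,  71. ])]
rest [array([470.2, 362.7,  13. ]), array([477.7, 215.5,  13. ]), array([359.5, 359.5,  13. ]), array([367.4, 211.8,  13. ])]
stop face ends [642.9 376.7  52. ] [570.9 373.7  52. ]
right bed end [ 585.6 -142.6   10. ] [568.4 380.7  10. ]
long [array([632.3, 354.3,  36. ]), array([583.3, 354. ,  36. ]), array([634.5, 195.5,  36. ]), array([587.2, 193.8,  36. ])]
```

```bash
cat >> h.py <<'E'
def pose():
    s=sensors.sense(); return np.array(s["tool_pos"]), Ro.from_euler('xyz',s["tcp_rot"],degrees=True).as_matrix(), s
def Rdown(ang):
    "tool x down, tool y at world angle ang (deg)"
    a=np.radians(ang); x=np.array([0,0,-1.]); y=np.array([np.cos(a),np.sin(a),0]); return np.stack([x,y,np.cross(x,y)],1)
def go(tp,tR=None,cur=None):
    p,R,_=pose() if cur is None else (*cur,None)
    d=R.T@(np.array(tp)-p)/10
    w=np.zeros(3) if tR is None else Ro.from_matrix(R.T@tR).as_rotvec(degrees=True)
    print("shift cm",np.round(d,2),"rotvec",np.round(w,1)); return d,w
E
python3 - <<'E'
from h import *
p,R,s=pose(); print(p); print(np.round(R,3)); print("tool y ang",np.degrees(np.arctan2(R[1,1],R[0,1])))
go([450,-150,260]); go([430,250,330])
d=snapshot("wrist"); print(d["camera_matrix"],d["mount"])
E
```

```text
[ 148.81711148 -580.69961214  208.4458004 ]
[[-0.     0.248 -0.969]
 [ 0.002 -0.969 -0.248]
 [-1.    -0.002 -0.   ]]
tool y ang -75.6341019717038
shift cm [ -5.09 -34.26 -39.86] rotvec [0. 0. 0.]
shift cm [-12.02 -73.52 -47.85] rotvec [0. 0. 0.]
[[287.61448726   0.         322.41876829]
 [  0.         287.61448726 194.82501589]
 [  0.           0.           1.        ]] [[ 1.38015699e-03 -3.05509187e-01  9.52188128e-01 -1.65923409e+02]
 [ 9.99997804e-01 -1.07991412e-03 -1.79594514e-03 -4.74586904e-01]
 [ 1.57695914e-03  9.52188516e-01  3.05507026e-01 -7.87332273e+01]
 [ 0.00000000e+00  0.00000000e+00  0.00000000e+00  1.00000000e+00]]
```

```bash
cat >> h.py <<'E'
def rows(tp,ang,n,cur=None,dec=2):
    "straight world path, yaw blend, tool down -> n rows, returns end"
    p,R,_=pose() if cur is None else (*cur,None)
    tR=Rdown(ang) if np.isscalar(ang) else ang
    w=Ro.from_matrix(R.T@tR).as_rotvec(degrees=True)/n
    w=np.round(w,1); tp=np.array(tp,float); out=[]
    for i in range(n):
        d=np.round(R.T@((tp-p)/(n-i))/10,dec); out+=list(d)+list(w)
        p=p+R@d*10; R=R@Ro.from_rotvec(w,degrees=True).as_matrix()
    print("["+", ".join("%g"%(v+0) for v in out)+"]"); print("end",np.round(p,1)); return p,R
E
python3 - <<'E'
from h import *
e=rows([450,-150,290],5,18)
rows([395,325,290],92,20,e)
E
```

```text
[-0.45, -1.9, -2.21, -4.5, 0, 0, -0.45, -1.72, -2.36, -4.5, 0, 0, -0.45, -1.53, -2.49, -4.5, 0, 0, -0.45, -1.34, -2.6, -4.5, 0, 0, -0.45, -1.13, -2.69, -4.5, 0, 0, -0.45, -0.91, -2.77, -4.5, 0, 0, -0.45, -0.69, -2.84, -4.5, 0, 0, -0.45, -0.47, -2.88, -4.5, 0, 0, -0.45, -0.24, -2.91, -4.5, 0, 0, -0.45, -0.01, -2.92, -4.5, 0, 0, -0.45, 0.22, -2.91, -4.5, 0, 0, -0.45, 0.45, -2.89, -4.5, 0, 0, -0.45, 0.67, -2.84, -4.5, 0, 0, -0.45, 0.89, -2.78, -4.5, 0, 0, -0.45, 1.11, -2.7, -4.5, 0, 0, -0.45, 1.32, -2.61, -4.5, 0, 0, -0.44, 1.52, -2.5, -4.5, 0, 0, -0.45, 1.72, -2.37, -4.5, 0, 0]
end [ 450. -150.  290.]
[0, -0.05, -2.39, -4.3, 0, 0, 0, 0.13, -2.39, -4.3, 0, 0, 0, 0.31, -2.37, -4.3, 0, 0, 0, 0.48, -2.34, -4.3, 0, 0, 0, 0.66, -2.3, -4.3, 0, 0, 0, 0.83, -2.24, -4.3, 0, 0, 0, 0.99, -2.17, -4.3, 0, 0, 0.01, 1.15, -2.09, -4.3, 0, 0, 0, 1.31, -2, -4.3, 0, 0, 0.01, 1.45, -1.9, -4.3, 0, 0, 0, 1.59, -1.78, -4.3, 0, 0, 0.01, 1.72, -1.66, -4.3, 0, 0, 0, 1.84, -1.53, -4.3, 0, 0, 0.01, 1.95, -1.38, -4.3, 0, 0, 0, 2.05, -1.23, -4.3, 0, 0, 0.01, 2.14, -1.08, -4.3, 0, 0, 0, 2.21, -0.91, -4.3, 0, 0, 0.01, 2.27, -0.75, -4.3, 0, 0, 0, 2.33, -0.57, -4.3, 0, 0, 0.01, 2.36, -0.4, -4.3, 0, 0]
end [395. 325. 290.]
```

Request:
{"method": "drive_tool", "body": {"moves": [-0.5, -1.9, -2.2, -4.5, 0, 0, -0.5, -1.7, -2.4, -4.5, 0, 0, -0.5, -1.5, -2.5, -4.5, 0, 0, -0.5, -1.3, -2.6, -4.5, 0, 0, -0.5, -1.1, -2.7, -4.5, 0, 0, -0.5, -0.9, -2.8, -4.5, 0, 0, -0.5, -0.7, -2.8, -4.5, 0, 0, -0.5, -0.5, -2.9, -4.5, 0, 0, -0.5, -0.2, -2.9, -4.5, 0, 0, -0.5, 0, -2.9, -4.5, 0, 0, -0.5, 0.2, -2.9, -4.5, 0, 0, -0.5, 0.5, -2.9, -4.5, 0, 0, -0.5, 0.7, -2.8, -4.5, 0, 0, -0.4, 0.9, -2.8, -4.5, 0, 0, -0.4, 1.1, -2.7, -4.5, 0, 0, -0.4, 1.3, -2.6, -4.5, 0, 0, -0.4, 1.5, -2.5, -4.5, 0, 0, -0.4, 1.7, -2.4, -4.5, 0, 0], "hand": 8.5}}

```text
time: 1.65
tool_pos: [451.5, -150.3, 294.4]
tcp_rot: [-108.8, 90.0, 166.8]
ft_force: [0.1, 0.5, 0.2]
finger_gap: 85.2
```

Request:
{"method": "drive_tool", "body": {"moves": [0, 0, -2.4, -4.3, 0, 0, 0, 0.1, -2.4, -4.3, 0, 0, 0, 0.3, -2.4, -4.3, 0, 0, 0, 0.5, -2.3, -4.3, 0, 0, 0, 0.7, -2.3, -4.3, 0, 0, 0, 0.8, -2.2, -4.3, 0, 0, 0, 1, -2.2, -4.3, 0, 0, 0, 1.2, -2.1, -4.3, 0, 0, 0, 1.3, -2, -4.3, 0, 0, 0, 1.5, -1.9, -4.3, 0, 0, 0, 1.6, -1.8, -4.3, 0, 0, 0, 1.7, -1.7, -4.3, 0, 0, 0, 1.8, -1.5, -4.3, 0, 0, 0, 2, -1.4, -4.3, 0, 0, 0, 2.1, -1.2, -4.3, 0, 0, 0, 2.1, -1.1, -4.3, 0, 0, 0, 2.2, -0.9, -4.3, 0, 0, 0, 2.3, -0.7, -4.3, 0, 0, 0, 2.3, -0.6, -4.3, 0, 0, 0, 2.4, -0.4, -4.3, 0, 0]}}

```text
time: 3.32
tool_pos: [396.7, 325.8, 294.1]
tcp_rot: [-144.5, 90.0, -142.9]
ft_force: [0.5, -0.6, 0.5]
finger_gap: 84.9
```

```bash
cat >> h.py <<'E'
def wsnap(name):
    p,R,s=pose(); d=snapshot("wrist"); T=np.array(d["mount"]); d["Rw"]=R@T[:3,:3]; d["ew"]=p+R@T[:3,3]; d["tcp"]=p; d["tR"]=R
    pickle.dump(d,open(name+".pkl","wb")); return d
_cam0=cam
def cam(d):
    return (d["Rw"],d["ew"]) if "Rw" in d else _cam0(d)
E
python3 - <<'E'
from h import *
p,R,s=pose();print(p,np.degrees(np.arctan2(R[1,1],R[0,1])),R[:,0],s["joint_pos"],s["time"])
d=wsnap("w1"); save("w1",d)
E
```

```text
[396.69560777 325.75326905 294.0814027 ] 91.58561192536428 [-3.88113474e-04 -2.93846042e-04 -9.99999882e-01] [ 3.36684550e+01 -7.13918040e+00  9.11536463e+01 -1.69331840e-03
  9.60133750e+01 -5.79173307e+01] 3.3167
```

View pics/w1.png

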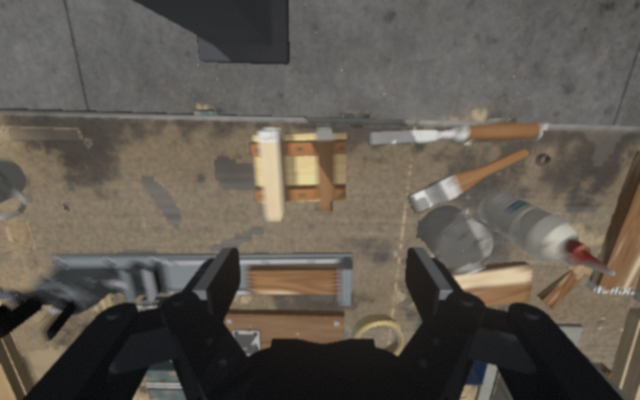

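The wrist view shows the rest at about (300,165). The short block is at cols 317–333 and rows 128–210, the spare is to its left, and the press is at the lower left. I'll enlarge this for the grasp.

```bash
python3 - <<'E'
from h import *
d=pickle.load(open("w1.pkl","rb"))
save("w1a",d,(240,110,360,230),5)
save("w1b",d,(40,240,370,320),2.4)
b=cloud(d).reshape(-1,3)
for nm,zl,zh,y0,y1 in (("short",50,62,290,360),("spare",64,78,200,285)):
    P=b[(b[:,2]>zl)&(b[:,2]<zh)&(b[:,0]>320)&(b[:,0]<500)&(b[:,1]>y0)&(b[:,1]<y1)]
    print(nm,len(P),cv2.minAreaRect(P[:,:2].astype(np.float32)),P[:,2].mean(),P.mean(0))
E
```

```text
short 1477 ((412.6847229003906, 327.6958312988281), (119.52656555175781, 25.99942970275879), 2.703887939453125) 57.04984396947297 [410.06925403 327.60936078  57.04984397]
spare 1772 ((419.4671325683594, 252.00830078125), (129.1141815185547, 26.465408325195312), 2.497678518295288) 71.95713253097396 [415.85996237 252.51133048  71.95713253]
```

View pics/w1a.png

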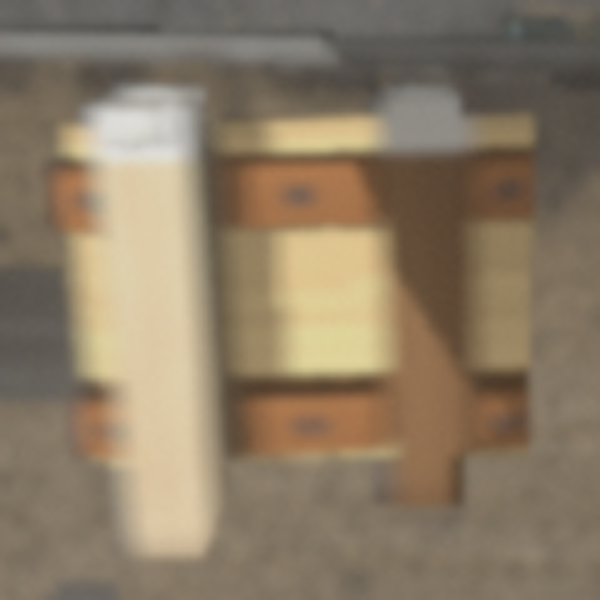

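View pics/w1b.png

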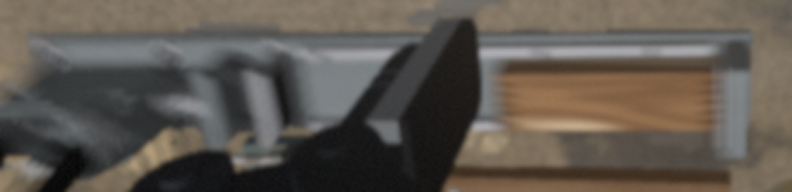

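```bash
python3 - <<'E'
from h import *
go([415,327.8,35],Rdown(92.6))
d=pickle.load(open("w1.pkl","rb"))
print(unproj(d,326,170,plane=30), unproj(d,326,110+190/5,plane=30), unproj(d,326,110+410/5,plane=30))
E
```

```text
shift cm [25.87 -0.26  1.95] rotvec [-0.6 -0.1 -0.1]
[416.26579887 332.65869946  30.        ] [382.75612175 331.65719202  30.        ] [451.40349423 333.70886366  30.        ]
```

Request:
{"method": "drive_tool", "body": {"moves": [3, -0.1, 0.5, -0.6, 0, 0, 3, -0.1, 0.5, 0, 0, 0, 3, 0, 0.5, 0, 0, 0, 3, 0, 0.4, 0, 0, 0, 3, 0, 0, 0, 0, 0, 1, 0, 0, 0, 0, 0, 0, 0, 0, 0, 0, 0, 0, 0, 0, 0, 0, 0], "hand": 5}}

```text
time: 4.03
tool_pos: [416.1, 323.2, 134.9]
tcp_rot: [-152.4, 90.0, -150.4]
ft_force: [1.1, -0.2, 0.5]
finger_gap: 49.9
```

```bash
python3 - <<'E'
from h import *
print(pose()[0]); go([415,327.8,35],Rdown(92.6))
d=wsnap("w2"); save("w2",d)
b=cloud(d).reshape(-1,3)
P=b[(b[:,2]>50)&(b[:,2]<60)&(b[:,0]>320)&(b[:,0]<500)&(b[:,1]>300)&(b[:,1]<355)]
print(cv2.minAreaRect(P[:,:2].astype(np.float32)))
E
```

```text
[416.13196161 323.24516807 134.92313224]
shift cm [ 9.99  0.46 -0.09] rotvec [-0.6 -0.   0. ]
((413.3611145019531, 327.5644226074219), (120.18323516845703, 25.98629379272461), 2.481635332107544)
```

View pics/w2.png

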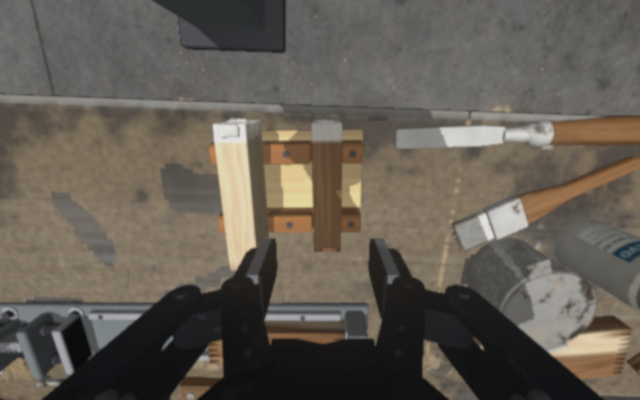

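The block is centred between the fingers at cols 313–340, and its measured centre and angle have not changed. I'll go down and grip.

Request:
{"method": "drive_tool", "body": {"moves": [0, 0.2, -0.1, -0.5, 0, 0, 0, 0.2, 0, 0, 0, 0, 2.5, 0, 0, 0, 0, 0, 2.5, 0, 0, 0, 0, 0, 2.5, 0, 0, 0, 0, 0, 2, 0, 0, 0, 0, 0, 0.5, 0, 0, 0, 0, 0, 0, 0, 0, 0, 0, 0]}}

```text
time: 4.75
tool_pos: [414.3, 326.9, 33.6]
tcp_rot: [-150.5, 89.9, -148.0]
ft_force: [-0.3, -0.7, 0.6]
finger_gap: 50.5
```

Request:
{"method": "drive_tool", "body": {"moves": [0, 0, 0, 0, 0, 0, 0, 0, 0, 0, 0, 0, 0, 0, 0, 0, 0, 0, 0, 0, 0, 0, 0, 0, 0, 0, 0, 0, 0, 0, 0, 0, 0, 0, 0, 0], "hand": 1, "grip_force": 45}}

```text
time: 5.25
tool_pos: [415.4, 327.5, 35.0]
tcp_rot: [30.4, 89.9, 32.8]
ft_force: [0.0, -0.3, -0.4]
finger_gap: 9.7
```

```bash
python3 - <<'E'
from h import *
d=wsnap("w3"); save("w3",d); s=snapshot("scene"); save("s3",s,(270,120,400,300),4)
E
```

```text
(no output)
```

View pics/w3.png

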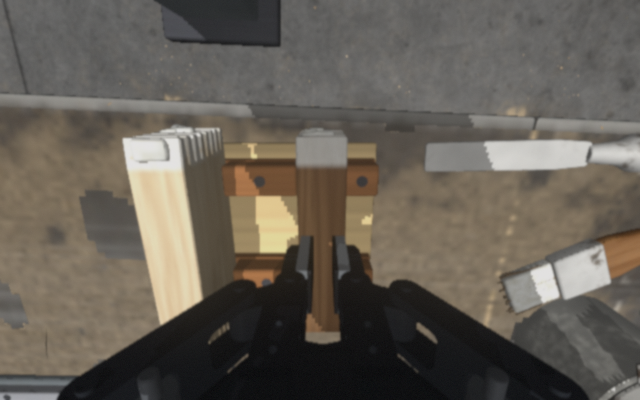

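View pics/s3.png

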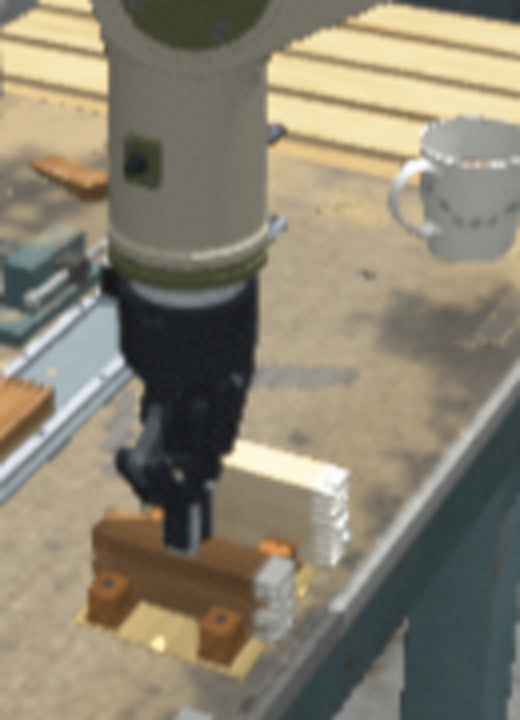

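```bash
python3 - <<'E'
from h import *
d=pickle.load(open("w3.pkl","rb"))
save("w3a",d,(280,110,370,350),2.4)
for v in range(225,300,10): print(v,[tuple(np.round(unproj(d,u,v),0).astype(int)) for u in (303,309,322,337,343)])
p,R,s=pose(); print(p,R.round(3),s["finger_gap"],s["time"],s["ft_force"])
E
```

```text
225 [(np.int64(402), np.int64(317), np.int64(56)), (np.int64(401), np.int64(320), np.int64(57)), (np.int64(401), np.int64(327), np.int64(56)), (np.int64(400), np.int64(335), np.int64(57)), (np.int64(400), np.int64(339), np.int64(57))]
235 [(np.int64(406), np.int64(317), np.int64(60)), (np.int64(405), np.int64(320), np.int64(61)), (np.int64(407), np.int64(328), np.int64(57)), (np.int64(404), np.int64(335), np.int64(61)), (np.int64(405), np.int64(339), np.int64(61))]
245 [(np.int64(405), np.int64(318), np.int64(73)), (np.int64(405), np.int64(321), np.int64(73)), (np.int64(413), np.int64(328), np.int64(56)), (np.int64(404), np.int64(335), np.int64(73)), (np.int64(404), np.int64(338), np.int64(73))]
255 [(np.int64(405), np.int64(319), np.int64(82)), (np.int64(405), np.int64(321), np.int64(82)), (np.int64(420), np.int64(328), np.int64(56)), (np.int64(404), np.int64(334), np.int64(83)), (np.int64(404), np.int64(337), np.int64(83))]
265 [(np.int64(405), np.int64(319), np.int64(91)), (np.int64(405), np.int64(322), np.int64(91)), (np.int64(426), np.int64(328), np.int64(57)), (np.int64(405), n
[... 260 characters left out ...]
5)), (np.int64(404), np.int64(336), np.int64(100))]
285 [(np.int64(404), np.int64(320), np.int64(107)), (np.int64(412), np.int64(322), np.int64(96)), (np.int64(439), np.int64(329), np.int64(57)), (np.int64(412), np.int64(334), np.int64(95)), (np.int64(403), np.int64(335), np.int64(107))]
295 [(np.int64(404), np.int64(321), np.int64(113)), (np.int64(417), np.int64(322), np.int64(96)), (np.int64(446), np.int64(329), np.int64(57)), (np.int64(417), np.int64(334), np.int64(95)), (np.int64(404), np.int64(335), np.int64(113))]
[415.14993953 327.27635574  34.5914554 ] [[ 0.    -0.043  0.999]
 [ 0.     0.999  0.043]
 [-1.     0.     0.   ]] 9.969294078156056 5.35 [-0.14257963  0.33037393  0.3684352 ]
```

View pics/w3a.png

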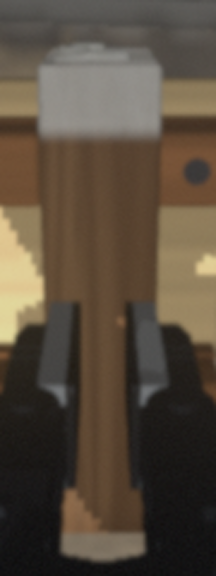

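```bash
python3 - <<'E'
from h import *
for n in ("w1","w2","w3"):
    d=pickle.load(open(n+".pkl","rb")); C=(cloud(d)-d["tcp"])@d["tR"]  # tool coords
    z=d["z_map"]; m=(z>60)&(z<190)&(abs(C[...,2])<16)&(C[...,0]>-90)&(abs(C[...,1])<60)
    P=C[m]; print(n,len(P)); 
    for sgn in(1,-1):
        Q=P[P[:,1]*sgn>0]; 
        if len(Q): i=np.argsort(-Q[:,0])[:8]; print(sgn,np.round(Q[i],0).tolist(), 'max x pct',np.percentile(Q[:,0],[90,99]))
E
```

```text
w1 9444
1 [[-36.0, 43.0, -1.0], [-36.0, 44.0, 6.0], [-36.0, 43.0, -2.0], [-37.0, 43.0, 6.0], [-37.0, 43.0, 1.0], [-37.0, 43.0, -7.0], [-37.0, 43.0, 3.0], [-37.0, 43.0, 4.0]] max x pct [-47.93779684 -38.5624808 ]
-1 [[-36.0, -42.0, 6.0], [-36.0, -42.0, -1.0], [-36.0, -42.0, 1.0], [-36.0, -42.0, 4.0], [-36.0, -42.0, 6.0], [-36.0, -42.0, 3.0], [-36.0, -42.0, 8.0], [-37.0, -42.0, -2.0]] max x pct [-48.12771772 -38.25604531]
w2 13773
1 [[-25.0, 26.0, -5.0], [-26.0, 26.0, 5.0], [-26.0, 26.0, 5.0], [-26.0, 26.0, 6.0], [-26.0, 26.0, -3.0], [-26.0, 26.0, 7.0], [-26.0, 26.0, 8.0], [-27.0, 26.0, -4.0]] max x pct [-47.63222385 -31.10447575]
-1 [[-26.0, -24.0, -6.0], [-26.0, -24.0, -3.0], [-26.0, -24.0, 4.0], [-27.0, -24.0, -6.0], [-27.0, -24.0, 7.0], [-27.0, -24.0, 5.0], [-27.0, -24.0, -3.0], [-27.0, -24.0, -5.0]] max x pct [-47.66455785 -30.88883665]
w3 14468
1 [[-20.0, 1.0, 13.0], [-21.0, 12.0, -12.0], [-21.0, 9.0, -11.0], [-21.0, 5.0, -11.0], [-21.0, 5.0, -8.0], [-21.0, 13.0, -12.0], [-21.0, 13.0, -10.0], [-21.0, 0.0, 14.0]] max x pct [-29.92330668 -21.60020126]
-1 [[-20.0, -4.0, -13.0], [-21.0, -1.0, -2.0], [-21.0, -4.0, -2.0], [-21.0, -12.0, -10.0], [-21.0, -5.0, -10.0], [-21.0, -13.0, -7.0], [-21.0, -3.0, -15.0], [-21.0, -13.0, -9.0]] max x pct [-31.74272688 -21.6486464 ]
```

The picture and depth show the fingertips about 23 mm short of the reported TCP: 23 at a 10 mm gap, 26 at 50 mm and 36 fully open. The fingers closed above the block. I'll allow for this from here: open, go 24 mm lower and grip again.

Request:
{"method": "drive_tool", "body": {"moves": [0, 0, 0, 0, 0, 0, 0, 0, 0, 0, 0, 0, 0, 0, 0, 0, 0, 0, 0, 0, 0, 0, 0, 0, 0.8, 0, 0, 0, 0, 0, 0.8, 0, 0, 0, 0, 0, 0.8, 0, 0, 0, 0, 0, 0, 0, 0, 0, 0, 0], "hand": 5}}

```text
time: 6.02
tool_pos: [413.3, 326.1, 7.6]
tcp_rot: [-149.9, 89.8, -147.4]
ft_force: [0.1, -0.4, 0.4]
finger_gap: 50.0
```

Request:
{"method": "drive_tool", "body": {"moves": [0, 0, 0, 0, 0, 0, 0, 0, 0, 0, 0, 0, 0, 0, 0, 0, 0, 0, 0, 0, 0, 0, 0, 0, 0, 0, 0, 0, 0, 0, 0, 0, 0, 0, 0, 0], "hand": 1, "grip_force": 45}}

```text
time: 6.52
tool_pos: [415.1, 327.3, 10.5]
tcp_rot: [32.7, 90.0, 35.2]
ft_force: [-0.7, 0.5, -1.5]
finger_gap: 25.4
```

Request:
{"method": "drive_tool", "body": {"moves": [-2, 0, 0, 0, 0, 0, -3, 0, 0, 0, 0, 0, -3, 0, 0, 0, 0, 0, -3, 0, 0, 0, 0, 0, -1, -1.6, 0.2, 0, 0, 0, 0, -2.4, 0.3, 0, 0, 0, 0, -2.4, 0.3, 0, 0, 0, 0, -2.4, 0.3, 0, 0, 0, 0, -2.4, 0.3, 0, 0, 0, 0, -2.4, 0.3, 0, 0, 0, 0, -2.4, 0.3, 0, 0, 0, 0, -2.4, 0.3, 0, 0, 0, 0, -2.4, 0.3, 0, 0, 0, 0, 0, 0, 0, 0, 0, 0, 0, 0, 0, 0, 0]}}

```text
time: 7.77
tool_pos: [450.2, 119.6, 130.5]
tcp_rot: [28.5, 90.0, 30.8]
ft_force: [-0.3, 0.5, -1.0]
finger_gap: 24.8
```

```bash
python3 - <<'E'
from h import *
p,R,s=pose(); print(p,s["finger_gap"],s["joint_pos"])
d=wsnap("w4"); save("w4",d); s=snapshot("scene"); save("s4",s,(200,100,400,300),3)
E
```

```text
[450.17712517 119.63558804 130.49556888] 24.785112380978642 [ 8.56695381e+00 -1.08407261e+01  1.11555856e+02  6.04668457e-03
  7.92703222e+01 -8.37601840e+01]
```

View pics/w4.png

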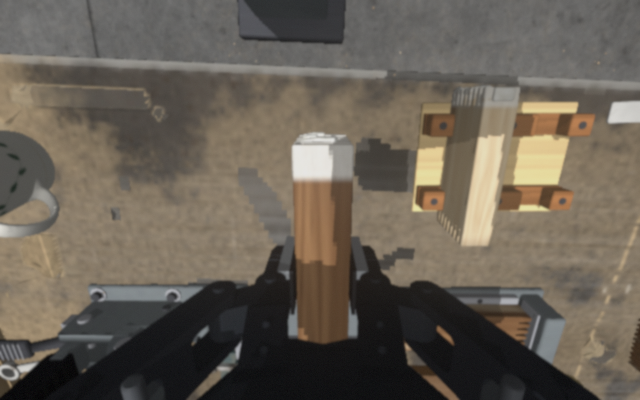

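View pics/s4.png

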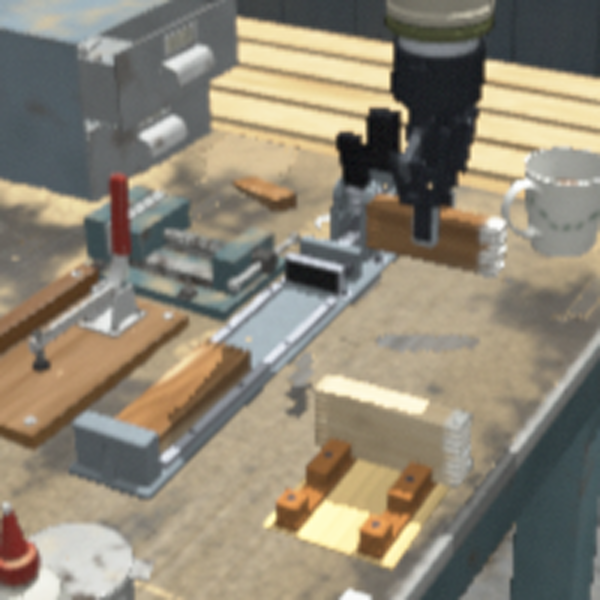

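Gripped at 25 mm, the spare and the rest are untouched, and the glued end points to −x. Now I'll tilt 45° and lower the block onto free bench.

Request:
{"method": "drive_tool", "body": {"moves": [0, 0, 0, 0, 0, 5, 0, 0, 0, 0, 0, 5, 0, 0, 0, 0, 0, 5, 0, 0, 0, 0, 0, 5, 0, 0, 0, 0, 0, 5, 0, 0, 0, 0, 0, 5, 0, 0, 0, 0, 0, 5, 0, 0, 0, 0, 0, 5, 0, 0, 0, 0, 0, 5, 0, 0, 0, 0, 0, 0, 0, 0, 0, 0, 0, 0]}}

```text
time: 8.78
tool_pos: [449.5, 120.6, 129.2]
tcp_rot: [90.3, 45.0, 92.6]
ft_force: [-0.2, -0.1, -0.2]
finger_gap: 25.3
```

```bash
python3 - <<'E'
from h import *
p,R,s=pose(); print(p,R.round(2),s["finger_gap"],s["joint_pos"])
t=list(p);t[2]=12;go(t)
E
```

```text
[449.5155403  120.58218681 129.23692628] [[-0.03 -0.03  1.  ]
 [ 0.71  0.71  0.04]
 [-0.71  0.71 -0.  ]] 25.2985575244875 [ -24.30817577    0.78716433  113.57593717   39.0713958    89.98486166
 -125.41225021]
shift cm [ 8.29 -8.29  0.04] rotvec [0. 0. 0.]
```

Request:
{"method": "drive_tool", "body": {"moves": [1.5, -1.5, 0, 0, 0, 0, 1.5, -1.5, 0, 0, 0, 0, 1.5, -1.5, 0, 0, 0, 0, 1.5, -1.5, 0, 0, 0, 0, 1.2, -1.2, 0, 0, 0, 0, 0.6, -0.6, 0, 0, 0, 0, 0.3, -0.3, 0, 0, 0, 0, 0, 0, 0, 0, 0, 0, 0.2, -0.2, 0, 0, 0, 0, 0, 0, 0, 0, 0, 0, 0, 0, 0, 0, 0, 0]}}

```text
time: 9.7
tool_pos: [450.7, 120.3, 13.8]
tcp_rot: [89.9, 45.0, 92.4]
ft_force: [0.3, -0.3, -1.6]
finger_gap: 25.0
```

Request:
{"method": "drive_tool", "body": {"moves": [0.2, -0.2, 0, 0, 0, 0, 0.1, -0.1, 0, 0, 0, 0, 0, 0, 0, 0, 0, 0, 0, 0, 0, 0, 0, 0]}}

```text
time: 10.03
tool_pos: [449.9, 120.5, 8.7]
tcp_rot: [90.0, 45.0, 92.5]
ft_force: [-0.1, -0.2, -0.2]
finger_gap: 25.1
```

```bash
python3 - <<'E'
from h import *
p,R,s=pose(); print(p,s["ft_force"])
s=snapshot("scene"); save("s5",s,(270,120,400,270),4)
E
```

```text
[449.91109131 120.52552141   8.70921052] [-0.12390641 -0.22309819 -0.2350321 ]
```

View pics/s5.png

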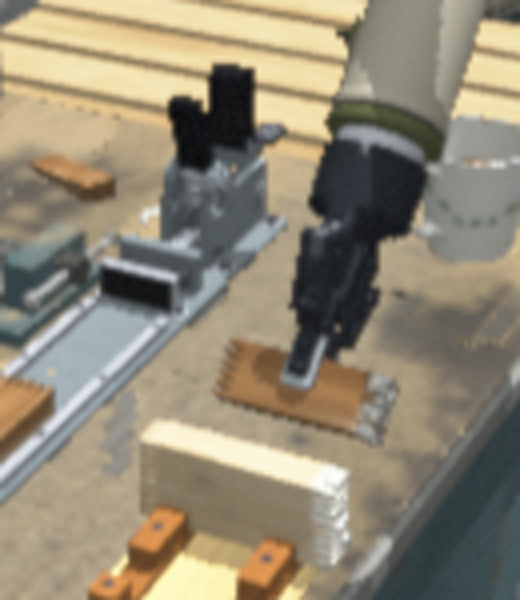

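The block hangs tilted just above the bench on clear ground. Open a little and withdraw along the tool axis.

Request:
{"method": "drive_tool", "body": {"moves": [0.1, -0.1, 0, 0, 0, 0, 0, 0, 0, 0, 0, 0, 0, 0, 0, 0, 0, 0, 0, 0, 0, 0, 0, 0, -0.5, 0, 0, 0, 0, 0, -0.6, 0, 0, 0, 0, 0, -0.8, 0, 0, 0, 0, 0, -1.5, 0, 0, 0, 0, 0, -2, 0, 0, 0, 0, 0, -2, 0, 0, 0, 0, 0, -2, 0, 0, 0, 0, 0, 0, 0, 0, 0, 0, 0], "hand": 3.6}}

```text
time: 11.08
tool_pos: [455.5, 50.7, 77.0]
tcp_rot: [89.6, 45.2, 92.1]
ft_force: [0.9, -0.8, 0.0]
finger_gap: 36.2
```

```bash
python3 - <<'E'
from h import *
p,R,s=pose(); print(p,s["ft_force"],s["finger_gap"])
s=snapshot("scene"); save("s6",s,(270,120,400,270),4)
b=cloud(s).reshape(-1,3)
P=b[(b[:,2]>22)&(b[:,2]<30)&(b[:,0]>340)&(b[:,0]<560)&(b[:,1]>60)&(b[:,1]<190)]
print(len(P),cv2.minAreaRect(P[:,:2].astype(np.float32)))
e=rows([440,120,230],92.5,12)
E
```

```text
[455.45274781  50.71549991  76.96729653] [ 0.9031408  -0.78733399  0.03553823] 36.17087348325952
379 ((449.40771484375, 88.66461181640625), (120.50482940673828, 47.206878662109375), 3.1560769081115723)
[-0.51, 1.31, -0.09, 0, 0, -3.7, -0.59, 1.28, -0.09, 0, 0, -3.7, -0.67, 1.24, -0.1, 0, 0, -3.7, -0.75, 1.19, -0.09, 0, 0, -3.7, -0.83, 1.14, -0.1, 0, 0, -3.7, -0.9, 1.08, -0.09, 0, 0, -3.7, -0.97, 1.02, -0.1, 0, 0, -3.7, -1.03, 0.96, -0.09, 0, 0, -3.7, -1.09, 0.89, -0.1, 0, 0, -3.7, -1.15, 0.82, -0.09, 0, 0, -3.7, -1.2, 0.74, -0.1, 0, 0, -3.7, -1.24, 0.66, -0.09, 0, 0, -3.7]
end [440. 120. 230.]
```

View pics/s6.png

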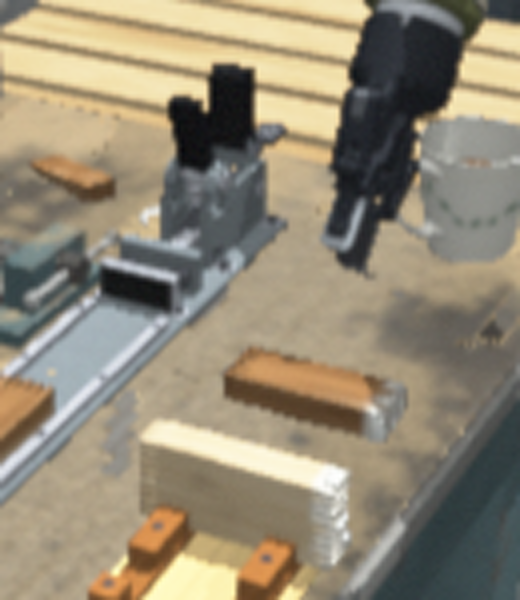

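The block lies flat on its face, 120 × about 43 mm, with its centre near (449,89) and the glue end still at −x. Back to vertical above it.

```bash
python3 - <<'E'
from h import *
e=rows([445,90,200],92.5,10,dec=1)
E
```

```text
[-0.6, 1.1, -0.1, 0, 0, -4.5, -0.7, 1.1, -0.1, 0, 0, -4.5, -0.8, 1, -0.1, 0, 0, -4.5, -0.9, 1, -0.1, 0, 0, -4.5, -0.9, 0.9, -0.1, 0, 0, -4.5, -1, 0.8, -0.1, 0, 0, -4.5, -1.1, 0.8, 0, 0, 0, -4.5, -1.1, 0.7, -0.1, 0, 0, -4.5, -1.2, 0.6, 0, 0, 0, -4.5, -1.2, 0.4, -0.1, 0, 0, -4.5]
end [444.7  89.6 199.9]
```

Request:
{"method": "drive_tool", "body": {"moves": [-0.6, 1.1, -0.1, 0, 0, -4.5, -0.7, 1.1, -0.1, 0, 0, -4.5, -0.8, 1, -0.1, 0, 0, -4.5, -0.9, 1, -0.1, 0, 0, -4.5, -0.9, 0.9, -0.1, 0, 0, -4.5, -1, 0.8, -0.1, 0, 0, -4.5, -1.1, 0.8, 0, 0, 0, -4.5, -1.1, 0.7, -0.1, 0, 0, -4.5, -1.2, 0.6, 0, 0, 0, -4.5, -1.2, 0.4, -0.1, 0, 0, -4.5, 0, 0, 0, 0, 0, 0, 0, 0, 0, 0, 0, 0], "hand": 6.5}}

```text
time: 12.13
tool_pos: [443.0, 93.2, 198.1]
tcp_rot: [79.8, 89.9, 82.5]
ft_force: [-0.2, -0.7, -0.3]
finger_gap: 65.0
```

```bash
python3 - <<'E'
from h import *
p,R,s=pose(); print(p,s["ft_force"],s["finger_gap"],np.degrees(np.arctan2(R[1,1],R[0,1])),R[:,0].round(3))
d=wsnap("w7"); save("w7",d,(200,80,520,320),2.4)
b=cloud(d).reshape(-1,3)
P=b[(b[:,2]>21)&(b[:,2]<33)&(b[:,0]>340)&(b[:,0]<560)&(b[:,1]>40)&(b[:,1]<150)]
print(len(P),P[:,2].mean(),cv2.minAreaRect(P[:,:2].astype(np.float32)))
E
```

```text
[442.95158365  93.18962675 198.09880198] [-0.18348826 -0.65198387 -0.2798856 ] 64.99742040898396 92.73000739617837 [ 0.     0.002 -1.   ]
3264 27.141752736218017 ((449.5870056152344, 87.12855529785156), (121.0738525390625, 44.12653732299805), 1.2443455457687378)
```

View pics/w7.png

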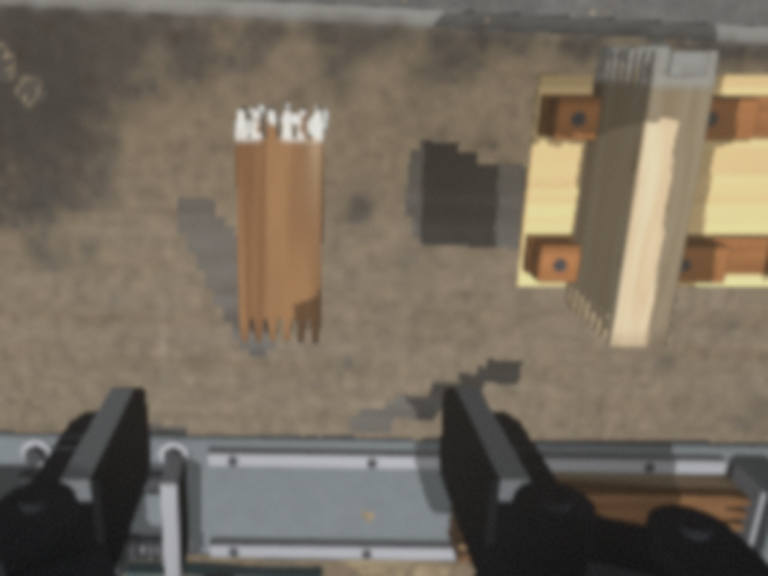

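```bash
python3 - <<'E'
from h import *
go([450,87.3,40],Rdown(91.5))
E
```

```text
shift cm [15.72 -0.55  0.74] rotvec [ 1.1 -0.1 -0.1]
```

Request:
{"method": "drive_tool", "body": {"moves": [2, -0.3, 0.4, 1.1, 0, 0, 2.7, -0.3, 0.3, 0, 0, 0, 3, 0, 0, 0, 0, 0, 3, 0, 0, 0, 0, 0, 3, 0, 0, 0, 0, 0, 2, 0, 0, 0, 0, 0, 0, 0, 0, 0, 0, 0, 0, 0, 0, 0, 0, 0]}}

```text
time: 12.85
tool_pos: [448.1, 84.4, 39.2]
tcp_rot: [171.8, 89.7, 173.0]
ft_force: [-0.1, -0.1, 0.3]
finger_gap: 65.1
```

```bash
python3 - <<'E'
from h import *
p,R,s=pose(); print(p,s["ft_force"],s["finger_gap"],np.degrees(np.arctan2(R[1,1],R[0,1])),R[:,0].round(3))
d=wsnap("w8"); save("w8",d,(220,100,420,320),2.7)
b=cloud(d).reshape(-1,3)
P=b[(b[:,2]>21)&(b[:,2]<32)&(b[:,0]>340)&(b[:,0]<560)&(b[:,1]>40)&(b[:,1]<150)]
print(len(P),P[:,2].mean(),cv2.minAreaRect(P[:,:2].astype(np.float32)))
for x0 in range(390,510,15):
    Q=P[abs(P[:,0]-x0)<5]; print(x0,len(Q),np.percentile(Q[:,1],[1,99]).round(1) if len(Q) else '')
E
```

```text
[448.14472144  84.42297977  39.15356082] [-0.06026534 -0.13264791  0.31063168] 65.06247856747271 91.23416379848246 [-0.006  0.001 -1.   ]
10004 27.209133127368563 ((449.86016845703125, 86.9898452758789), (121.75471496582031, 45.0559196472168), 1.0321110486984253)
390 435 [ 64.5 108.3]
405 1041 [ 64. 106.]
420 993 [ 64.8 106.7]
435 945 [ 65.4 107.6]
450 865 [ 66.  107.8]
465 806 [ 66.6 108.5]
480 758 [ 67.2 109.4]
495 650 [ 67.8 110.1]
```

View pics/w8.png

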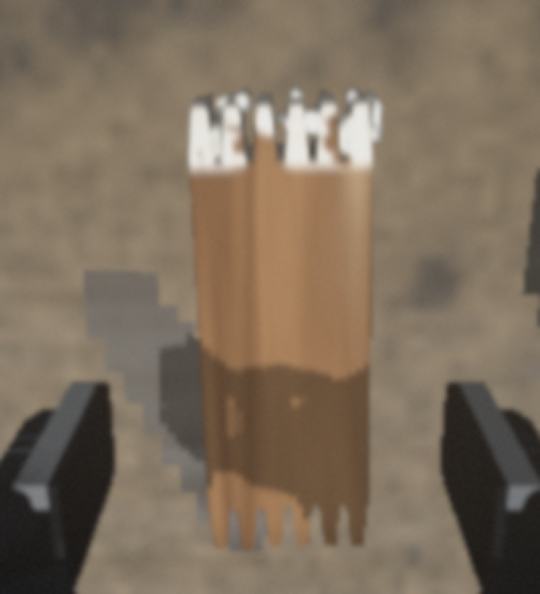

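```bash
python3 - <<'E'
from h import *
d=pickle.load(open("w8.pkl","rb"))
save("w8a",d,(280,125,370,170),8)
E
```

```text
(no output)
```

View pics/w8a.png

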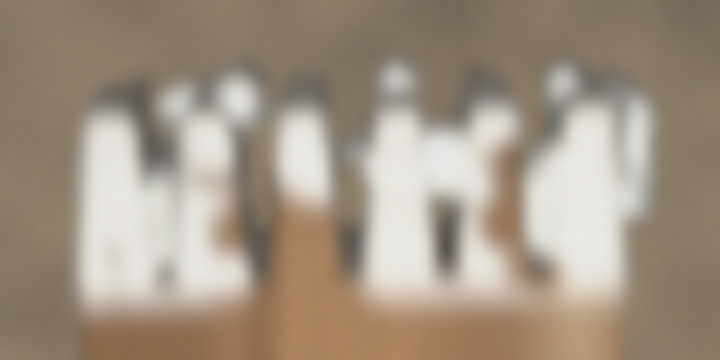

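Close up, the glued end has six teeth at a pitch of about 7.7 mm, roughly centred. The block's edges give a yaw of 2.5° and its centre is (450,87). Going down to grip across the width.

```bash
python3 - <<'E'
from h import *
print(pose()[0]);go([450,87.0,-13.5],Rdown(92.5))
E
```

```text
[449.95406214  84.73408283  41.05049993]
shift cm [5.46 0.22 0.02] rotvec [-1.2 -0.1 -0. ]
```

Request:
{"method": "drive_tool", "body": {"moves": [0.5, 0.2, 0, -1.2, 0, 0, 1.5, 0, 0, 0, 0, 0, 1.5, 0, 0, 0, 0, 0, 1.2, 0, 0, 0, 0, 0, 0.7, 0, 0, 0, 0, 0, 0, 0, 0, 0, 0, 0, 0, 0, 0, 0, 0, 0]}}

```text
time: 13.48
tool_pos: [451.0, 87.7, -12.0]
tcp_rot: [12.2, 90.0, 14.8]
ft_force: [1.0, -0.1, 0.2]
finger_gap: 65.3
```

Request:
{"method": "drive_tool", "body": {"moves": [0, 0, 0, 0, 0, 0, 0, 0, 0, 0, 0, 0, 0, 0, 0, 0, 0, 0, 0, 0, 0, 0, 0, 0, 0, 0, 0, 0, 0, 0], "hand": 3}}

```text
time: 13.9
tool_pos: [451.8, 87.7, -11.2]
tcp_rot: [0.8, 89.9, 3.4]
ft_force: [-1.0, -0.2, 5.5]
finger_gap: 41.6
```

```bash
python3 - <<'E'
from h import *
p,R,s=pose(); print(p,s["finger_gap"],s["ft_force"],s["joint_pos"])
# fingertip offset
d=wsnap("w9"); save("w9",d,(200,80,440,320),2.4)
E
```

```text
[451.80425329  87.72125085 -11.20753285] 41.57538248931528 [-1.00206845 -0.17342857  5.51002846] [ 4.60329914e+00 -7.81578257e-01  1.18468001e+02 -3.66299917e-03
  6.21646146e+01 -8.79734039e+01]
```

View pics/w9.png

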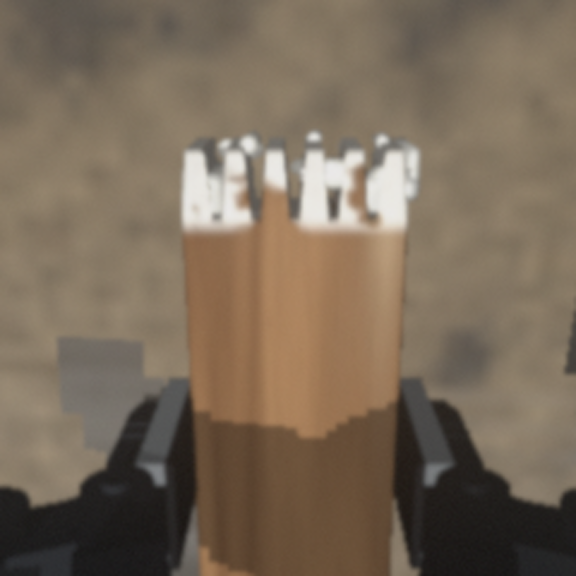

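```bash
python3 - <<'E'
from h import *
d=pickle.load(open("w9.pkl","rb")); C=cloud(d)
for (u,v) in ((276,240),(273,239),(270,240),(368,239),(372,240),(376,241),(274,244),(371,244)): print(u,v,unproj(d,u,v).round(1), ((unproj(d,u,v)-d["tcp"])@d["tR"]).round(1))
E
```

```text
276 240 [441.6  64.3  22.2] [-33.4 -23.  -11.2]
273 239 [441.5  62.6  21.5] [-32.7 -24.6 -11.4]
270 240 [442.8  60.9  20.2] [-31.4 -26.4 -10.2]
368 239 [439.8 111.3  20.6] [-31.8  24.1 -10.8]
372 240 [440.  113.3  21.2] [-32.5  26.1 -10.6]
376 241 [439.8 115.1  22.5] [-33.8  27.9 -10.7]
274 244 [441.5  64.   26.7] [-38.  -23.3 -11.3]
371 244 [440.1 112.1  25.5] [-36.8  24.9 -10.5]
```

```bash
python3 - <<'E'
from h import *
p,R,s=pose()
e=rows([605,100,170],2.0,17,(p+[0,0,60],R),dec=1)
E
```

```text
[-0.7, 0, 0.9, 5.3, 0, 0, -0.7, 0.1, 0.9, 5.3, 0, 0, -0.7, 0.2, 0.9, 5.3, 0, 0, -0.7, 0.3, 0.9, 5.3, 0, 0, -0.7, 0.4, 0.8, 5.3, 0, 0, -0.7, 0.4, 0.8, 5.3, 0, 0, -0.7, 0.5, 0.7, 5.3, 0, 0, -0.7, 0.6, 0.7, 5.3, 0, 0, -0.7, 0.6, 0.7, 5.3, 0, 0, -0.7, 0.7, 0.6, 5.3, 0, 0, -0.7, 0.7, 0.5, 5.3, 0, 0, -0.7, 0.8, 0.4, 5.3, 0, 0, -0.7, 0.8, 0.4, 5.3, 0, 0, -0.7, 0.9, 0.3, 5.3, 0, 0, -0.8, 0.9, 0.2, 5.3, 0, 0, -0.7, 0.9, 0.1, 5.3, 0, 0, -0.8, 0.9, 0.1, 5.3, 0, 0]
end [605.1  99.9 170.2]
```

Request:
{"method": "drive_tool", "body": {"moves": [-1.5, 0, 0, 0, 0, 0, -2, 0, 0, 0, 0, 0, -2.5, 0, 0, 0, 0, 0, -0.7, 0, 0.9, 5.3, 0, 0, -0.7, 0.1, 0.9, 5.3, 0, 0, -0.7, 0.2, 0.9, 5.3, 0, 0, -0.7, 0.3, 0.9, 5.3, 0, 0, -0.7, 0.4, 0.8, 5.3, 0, 0, -0.7, 0.4, 0.8, 5.3, 0, 0, -0.7, 0.5, 0.7, 5.3, 0, 0, -0.7, 0.6, 0.7, 5.3, 0, 0, -0.7, 0.6, 0.7, 5.3, 0, 0, -0.7, 0.7, 0.6, 5.3, 0, 0, -0.7, 0.7, 0.5, 5.3, 0, 0, -0.7, 0.8, 0.4, 5.3, 0, 0, -0.7, 0.8, 0.4, 5.3, 0, 0, -0.7, 0.9, 0.3, 5.3, 0, 0, -0.7, 0.9, 0.2, 5.3, 0, 0, -0.7, 0.9, 0.1, 5.3, 0, 0, -0.8, 0.9, 0.1, 5.3, 0, 0]}}

```text
time: 15.62
tool_pos: [604.3, 100.0, 167.6]
tcp_rot: [-113.2, 90.0, 159.0]
ft_force: [0.0, -0.7, -1.0]
finger_gap: 41.7
```

Request:
{"method": "drive_tool", "body": {"moves": [0, 0, 0, 0, 0, 0, 0, 0, 0, 0, 0, 0, 0, 0, 0, 0, 0, 0]}}

```text
time: 15.87
tool_pos: [603.4, 99.8, 166.7]
tcp_rot: [-92.8, 89.9, 179.8]
ft_force: [-1.5, 1.5, -0.7]
finger_gap: 42.0
```

```bash
python3 - <<'E'
from h import *
p,R,s=pose(); print(p,s["finger_gap"],s["ft_force"],np.degrees(np.arctan2(R[1,1],R[0,1])),R[:,0].round(3),s["joint_pos"])
d=wsnap("w10"); save("w10",d); save("w10a",d,(230,60,420,260),3)
E
```

```text
[603.37060232  99.81242909 166.71833883] 41.972852034148104 [-1.49967019  1.5383728  -0.66578076] 2.6478275897734886 [-0.001  0.    -1.   ] [4.58775288e+00 1.05811046e+01 8.63049499e+01 4.70272767e-03
 8.31700030e+01 1.93936509e+00]
```

View pics/w10.png

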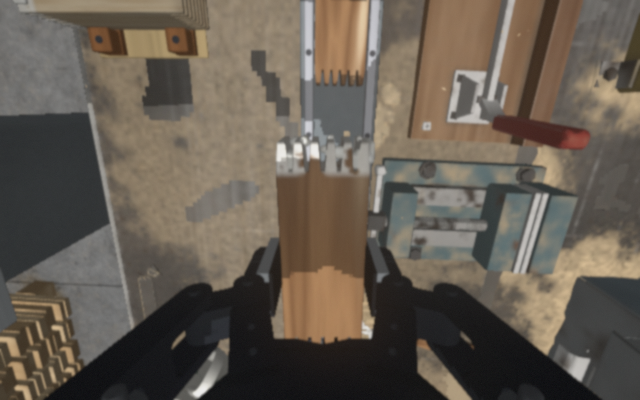

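View pics/w10a.png

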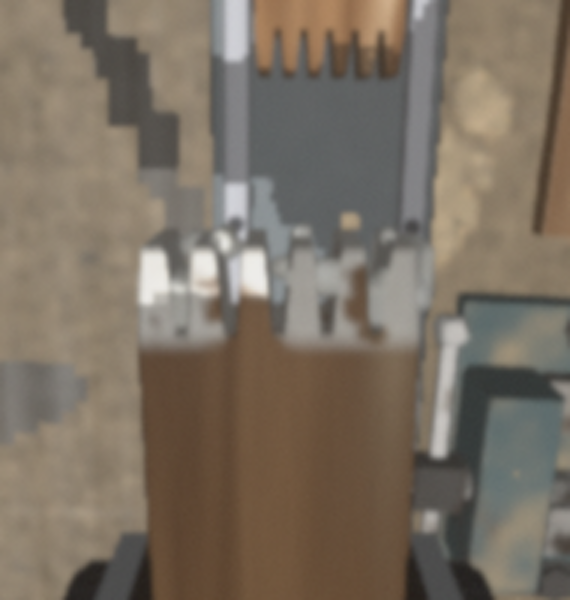

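```bash
python3 - <<'E'
from h import *
d=pickle.load(open("w10.pkl","rb"))
q=lambda x,y,z:unproj(d,230+x/3,60+y/3,plane=z).round(1)
print("rails inner row130", q(249,130,18),q(404,130,18)); print("row20",q(250,20,18),q(411,20,18)); print('rails outer',q(212,130,18),q(436,130,18))
print("long teeth tips",[q(x,72,36) for x in (264,289,313,338,363,387)]); print("long edges",q(255,10,36),q(405,10,36),q(253,40,36),q(405,40,36))
print("short teeth z",[unproj(d,230+x/3,60+y/3).round(1) for x,y in((155,270),(205,262),(254,285),(300,300),(352,280),(405,300))])
print("short edge",unproj(d,230+150/3,60+380/3).round(1),unproj(d,230+412/3,60+380/3).round(1))
b=cloud(d); 
for v in range(62,84,3):
    row=[(u,*b[v,u].round(1)) for u in range(300,385)]
    zz=[r for r in row if 31<r[3]<42]; 
    if zz: print(v, zz[0][1:], zz[-1][1:])
t=pickle.load(open("top0.pkl","rb"))
save("c5",t,(235,140,380,180),5.4)
E
```

```text
rails inner row130 [590.  177.8  18. ] [643.8 180.2  18. ]
row20 [589.2 212.9  18. ] [643.  215.3  18. ]
rails outer [577.2 177.2  18. ] [654.9 180.7  18. ]
long teeth tips [array([594.8, 195.8,  36. ]), array([602.9, 196.1,  36. ]), array([610.6, 196.5,  36. ]), array([618.6, 196.8,  36. ]), array([626.6, 197.2,  36. ]), array([634.3, 197.5,  36. ])]
long edges [591.3 213.9  36. ] [638.5 216.   36. ] [591.  205.1  36. ] [639.2 207.3  36. ]
short teeth z [array([583.2, 158.1, 206.7]), array([590.4, 159.3, 205.1]), array([597.7, 156.4, 205.7]), array([604.7, 154.3, 205.1]), array([612.1, 157.9, 206.5]), array([620.5, 154.9, 204.3])]
short edge [582.3 141.  205.5] [622.4 142.9 205.9]
62 (np.float64(591.3), np.float64(214.9), np.float64(37.1)) (np.float64(638.4), np.float64(217.1), np.float64(36.0))
65 (np.float64(591.3), np.float64(212.4), np.float64(36.2)) (np.float64(638.4), np.float64(214.4), np.float64(37.3))
68 (np.float64(591.5), np.float64(209.5), np.float64(39.0)) (np.float64(637.8), np.float64(211.8), np.float64(36.7))
71 (np.float64(591.6), np.float64(207.0), np.float64(37.8)) (np.float64(638.1), np.float64(209.3), np.float64(36.1))
74 (np.float64(591.7), np.float64(204.4), np.float64(37.9)) (np.float64(638.1), np.float64(206.5), np.float64(37.8))
77 (np.float64(592.7), np.float64(201.8), np.float64(37.7)) (np.float64(637.4), np.float64(203.8), np.float64(37.5))
80 (np.float64(592.8), np.float64(199.2), np.float64(36.9)) (np.float64(637.7), np.float64(201.2), np.float64(37.5))
83 (np.float64(592.9), np.float64(196.5), np.float64(37.7)) (np.float64(636.8), np.float64(198.4), np.float64(38.4))
```

View pics/c5.png

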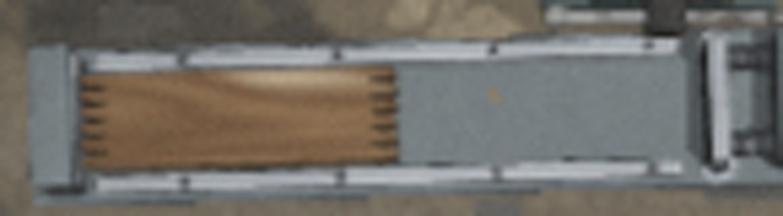

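```bash
python3 - <<'E'
from h import *
t=pickle.load(open("top0.pkl","rb"))
q=lambda x,y,z:unproj(t,235+x/5.4,140+y/5.4,plane=z).round(1)
for a,b in (((90,69),(640,52)),((90,178),(640,168)),((80,52),(680,34)),((90,192),(680,178))):
    A,B=q(*a,18),q(*b,18); print(A,B,np.degrees(np.arctan2(-(A-B)[0],(A-B)[1])))
A,B=q(85,72,36),q(395,68,36); print(A,B,np.degrees(np.arctan2(-(A-B)[0],(A-B)[1])))
A,B=q(85,168,36),q(395,163,36); print(A,B,np.degrees(np.arctan2(-(A-B)[0],(A-B)[1])))
E
```

```text
[637.5 353.1  18. ] [645.9  70.5  18. ] 1.70255796952297
[581.3 352.7  18. ] [586.1  70.7  18. ] 0.9751531430925765
[646.3 358.3  18. ] [655.1  49.9  18. ] 1.6344555257324451
[574.1 352.7  18. ] [580.9  50.3  18. ] 1.2881800627631663
[633.1 352.3  36. ] [634.9 195.6  36. ] 0.6581229572469526
[584.4 352.   36. ] [586.7 195.6  36. ] 0.8425242607404395
```

```bash
python3 - <<'E'
from h import *
go([620.1,130,20],Rdown(1.5))
E
```

```text
shift cm [14.65  1.85 -2.94] rotvec [1.1 0.  0.1]
```

Request:
{"method": "drive_tool", "body": {"moves": [0, 0.6, -0.9, 1.1, 0, 0, 1, 0.6, -1, 0, 0, 0, 2, 0.65, -1, 0, 0, 0, 2.5, 0, 0, 0, 0, 0, 2.5, 0, 0, 0, 0, 0, 2.5, 0, 0, 0, 0, 0, 2, 0, 0, 0, 0, 0, 1.5, 0, 0, 0, 0, 0, 0.6, 0, 0, 0, 0, 0, 0, 0, 0, 0, 0, 0, 0, 0, 0, 0, 0, 0]}}

```text
time: 16.83
tool_pos: [621.4, 129.3, 21.5]
tcp_rot: [-84.6, 90.0, -173.2]
ft_force: [0.7, 0.8, 0.4]
finger_gap: 42.1
```

```bash
python3 - <<'E'
from h import *
p,R,s=pose(); print(p,s["finger_gap"],s["ft_force"],np.degrees(np.arctan2(R[1,1],R[0,1])),R[:,0].round(3))
d=wsnap("w11"); save("w11",d,(220,20,420,260),2.5)
E
```

```text
[621.4081671  129.33601596  21.502827  ] 42.13925621711514 [0.70991522 0.77150534 0.37928261] 1.4146581619898624 [-0. -0. -1.]
```

View pics/w11.png

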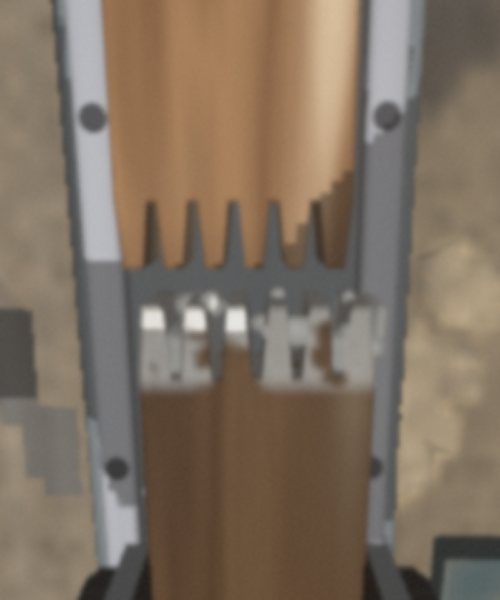

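The wrist view shows the short block's teeth at crop x ≈153–358 nearly facing the long block's notches (152–316), with the block between the rails. I'll put numbers on it with the depth.

```bash
python3 - <<'E'
from h import *
d=pickle.load(open("w11.pkl","rb"))
g=lambda x,y:unproj(d,220+x/2.5,20+y/2.5).round(1)
print("short teeth",[g(x,330) for x in(153,195,236,277,358)])
print("short body edges",g(147,395),g(370,395), g(152,480),g(364,480))
print("long body",g(120,180),g(355,180),g(116,100),g(353,100))
save("w11a",d,(265,90,375,185),7)
E
```

```text
short teeth [array([602.1, 186.9,  60. ]), array([609.6, 187.3,  61. ]), array([616.8, 187.2,  59.8]), array([624.1, 187.4,  59.8]), array([638.3, 187.9,  61.1])]
short body edges [600.8 175.1  60.5] [641.6 175.8  59.3] [601.2 158.2  59.6] [641.4 159.5  60.3]
long body [592.9 212.6  37. ] [642.6 214.7  10.4] [592.8 226.9  37.8] [637.8 227.9  37.9]
```

View pics/w11a.png

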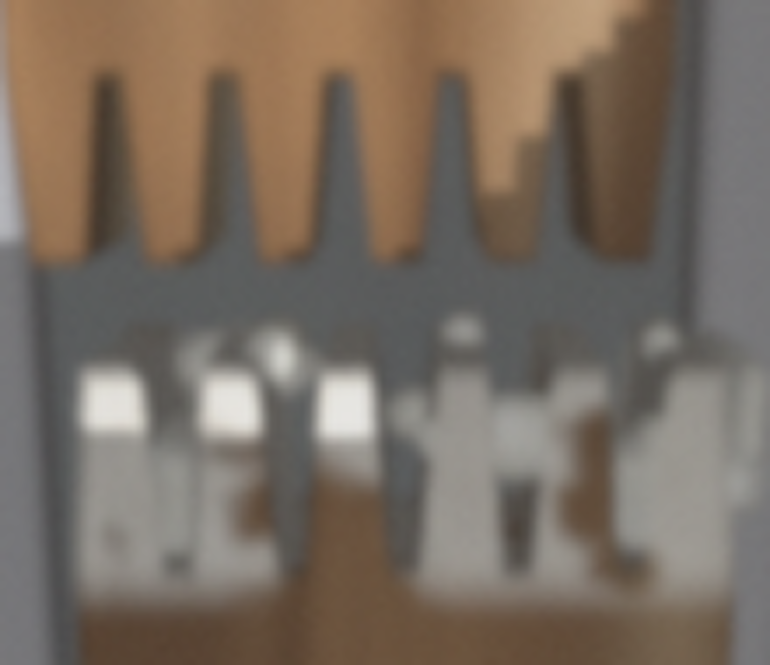

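```bash
python3 - <<'E'
from h import *
d=pickle.load(open("w11.pkl","rb"))
g=lambda x,y,z:unproj(d,265+x/7,90+y/7,plane=z)
L=np.array([g(x,255,36.5) for x in(60,172,287,398,507,622)]);N=np.array([g(x,80,36.5) for x in(108,223,340,453,568)]);S=np.array([g(x,375,59.5) for x in(113,232,347,465,578,695)])
for a in (L,N,S): print(a[:,:2].round(1).tolist())
print("pitch",np.diff(L[:,0]).mean(),np.diff(S[:,0]).mean(), 'long tips mean',L[:,:2].mean(0),'short',S[:,:2].mean(0))
E
```

```text
[[595.1, 196.1], [603.3, 196.3], [611.7, 196.4], [619.8, 196.6], [627.8, 196.8], [636.2, 197.0]]
[[598.9, 208.3], [607.1, 208.5], [615.4, 208.7], [623.5, 208.9], [631.7, 209.1]]
[[602.1, 190.6], [609.6, 190.7], [616.8, 190.9], [624.3, 191.1], [631.4, 191.2], [638.8, 191.4]]
pitch 8.218977494876958 7.343470266717395 long tips mean [615.66846622 196.54101154] short [620.47928067 190.99501405]
```

Request:
{"method": "drive_tool", "body": {"moves": [0.7, -0.08, 0, 0, 0, 0, 0.7, 0, 0, 0, 0, 0, 0.4, 0, 0, 0, 0, 0, 0.2, 0, 0, 0, 0, 0, 0, 0, 0, 0, 0, 0, 0, 0, 0, 0, 0, 0]}}

```text
time: 17.38
tool_pos: [620.7, 129.3, 1.1]
tcp_rot: [-84.2, 90.0, -172.8]
ft_force: [0.7, 0.5, -1.2]
finger_gap: 42.0
```

```bash
python3 - <<'E'
from h import *
p,R,s=pose(); print(p,s["finger_gap"],s["ft_force"],np.degrees(np.arctan2(R[1,1],R[0,1])),R[:,0].round(3))
d=wsnap("w12"); save("w12",d,(220,20,420,260),2.5);save("w12a",d,(265,70,375,165),7)
E
```

```text
[620.67903564 129.33377774   1.05875778] 41.98042895281313 [ 0.73082624  0.46538472 -1.19160286] 1.373972714815541 [-0. -0. -1.]
```

View pics/w12a.png

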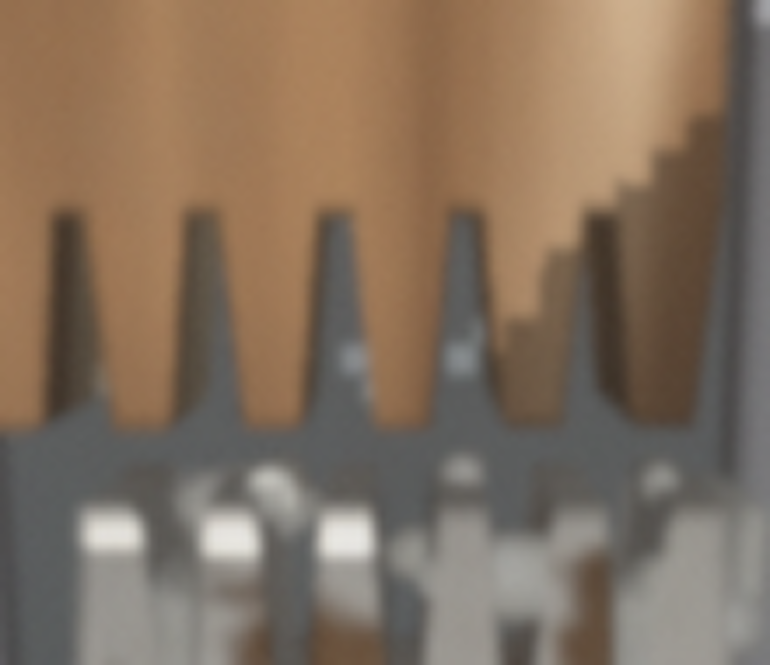

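View pics/w12.png

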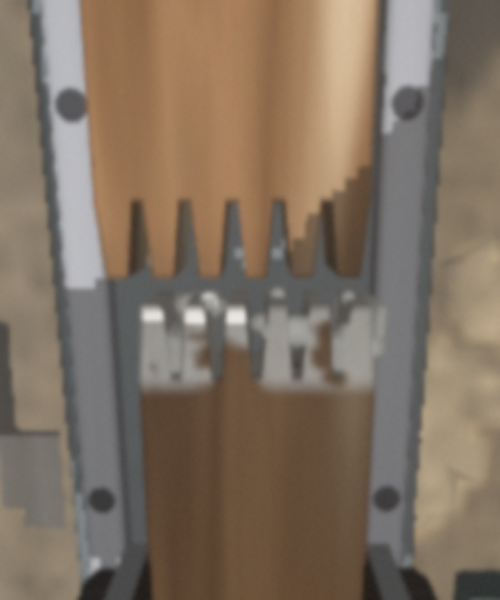

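```bash
python3 - <<'E'
from h import *
d=pickle.load(open("w12.pkl","rb"))
g=lambda x,y,z:unproj(d,265+x/7,70+y/7,plane=z)
for zl,zs in((36.5,36.5),(36.5,38.5),(38,40)):
    L=np.array([g(x,425,zl) for x in(13,143,272,402,533,662)]);S=np.array([g(x,515,zs) for x in(113,232,347,463,580,697)])
    print("pitch",np.diff(L[:,0]).mean().round(2),np.diff(S[:,0]).mean().round(2), 'long tips mean',L[:,:2].mean(0),'short',S[:,:2].mean(0))
N=np.array([g(x,215,36.5) for x in(68,203,336,465,603)]);print("notch",np.diff(N[:,0]).mean(),N[:,:2].mean(0))
h=lambda x,y:unproj(d,220+x/2.5,20+y/2.5).round(1)
print([h(x,y) for x,y in((145,400),(370,400),(150,350),(236,420),(236,330),(200,240),(320,265),(95,100),(370,100))])
E
```

```text
pitch 8.24 7.52 long tips mean [615.38835733 196.23304456] short [619.82599075 190.65484165]
pitch 8.24 7.4 long tips mean [615.38835733 196.23304456] short [619.8196043  190.92089513]
pitch 8.15 7.31 long tips mean [615.43458284 196.36845726] short [619.81481446 191.12043524]
notch 8.237281734903263 [615.07429322 208.90579473]
[array([599.8, 174.3,  40.4]), array([640.8, 175.1,  39.9]), array([600.9, 183.5,  40.4]), array([616.4, 170.7,  39.8]), array([616.1, 187.2,  39.3]), array([609.6, 202.5,  37.6]), array([633. , 196.8,  10.8]), array([592.2, 224.4,  37. ]), array([637.5, 225.3,  37.8])]
```

The raw widths fit a body about 41 mm wide plus a glue bead on the +x side. The teeth now face the notches: short mean x 619.8 against notch row centre 615.4 + 4.1, with 5.5 mm to go. I'll set it down and ease it forward gently, watching the force.

Request:
{"method": "drive_tool", "body": {"moves": [0.15, -0.03, 0, 0, 0, 0, 0, 0, -0.2, 0, 0, 0, 0, 0, -0.2, 0, 0, 0, 0, 0, -0.2, 0, 0, 0, 0, 0, -0.2, 0, 0, 0, 0, 0, 0, 0, 0, 0, 0, 0, 0, 0, 0, 0]}}

```text
time: 18.02
tool_pos: [620.7, 135.4, -0.0]
tcp_rot: [1.9, 89.8, -86.7]
ft_force: [0.2, -9.1, 0.9]
finger_gap: 42.0
```

```bash
python3 - <<'E'
from h import *
p,R,s=pose(); print(p,s["finger_gap"],s["ft_force"],np.degrees(np.arctan2(R[1,1],R[0,1])))
d=wsnap("w13"); save("w13",d,(265,70,375,165),7)
E
```

```text
[ 6.20652924e+02  1.35351250e+02 -1.74567101e-03] 41.962807510011594 [ 0.19159042 -9.06499788  0.8796128 ] 1.3649941599634832
```

View pics/w13.png

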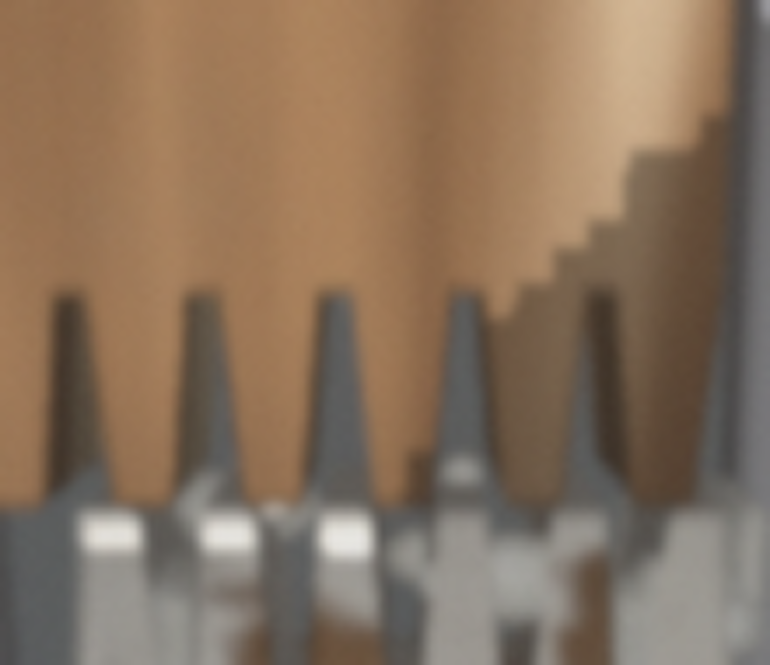

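The blocks meet tip to tip at −9 N. Their tooth pitches differ (about 7.4 and 8.2 mm), so no sideways shift will mesh them. I'll back off, centre the short block on the bed and the long block (−3 mm), lower and release.

Request:
{"method": "drive_tool", "body": {"moves": [0, 0, 0.4, 0, 0, 0, 0, -0.3, 0, 0, 0, 0, 0.1, 0, 0, 0, 0, 0, 0, 0, 0, 0, 0, 0, 0, 0, 0, 0, 0, 0]}}

```text
time: 18.48
tool_pos: [617.3, 133.6, -1.1]
tcp_rot: [-167.5, 90.0, 103.9]
ft_force: [-1.8, -1.0, 1.3]
finger_gap: 41.9
```

```bash
python3 - <<'E'
from h import *
p,R,s=pose(); print(p,s["finger_gap"],s["ft_force"],np.degrees(np.arctan2(R[1,1],R[0,1])))
E
```

```text
[617.33229477 133.62638766  -1.13203379] 41.89770009528557 [-1.7702647  -0.95729845  1.34677434] 1.3866935765361512
```

Request:
{"method": "drive_tool", "body": {"moves": [0.1, 0, 0, 0, 0, 0, 0, 0, 0, 0, 0, 0]}}

```text
time: 18.65
tool_pos: [617.4, 133.6, -1.2]
tcp_rot: [-106.6, 90.0, 164.8]
ft_force: [-6.0, -1.0, 9.6]
finger_gap: 41.6
```

Request:
{"method": "drive_tool", "body": {"moves": [0, 0, 0, 0, 0, 0, 0, 0, 0, 0, 0, 0, 0, 0, 0, 0, 0, 0, -0.5, 0, 0, 0, 0, 0, -1.5, 0, 0, 0, 0, 0, -2.5, 0, 0, 0, 0, 0, -3, 0, 0, 0, 0, 0, -3, 0, 0, 0, 0, 0, -3, 0, 0, 0, 0, 0, -3, 0, 0, 0, 0, 0, 0, 0, 0, 0, 0, 0], "hand": 5.6}}

```text
time: 19.57
tool_pos: [621.5, 133.8, 171.6]
tcp_rot: [96.4, 89.3, 7.7]
ft_force: [0.6, 0.7, 1.3]
finger_gap: 56.3
```

```bash
python3 - <<'E'
from h import *
p,R,s=pose(); print(p,s["finger_gap"],s["ft_force"],np.degrees(np.arctan2(R[1,1],R[0,1])),s["joint_pos"])
d=wsnap("w14"); save("w14",d,(180,30,460,330),2)
b=cloud(d).reshape(-1,3)
P=b[(b[:,2]>32)&(b[:,2]<43)&(b[:,0]>585)&(b[:,0]<650)&(b[:,1]>60)&(b[:,1]<260)]
for y0 in range(80,250,10):
    Q=P[abs(P[:,1]-y0)<4]; print(y0,len(Q),np.percentile(Q[:,0],[1,99]).round(1) if len(Q)>3 else '',Q[:,2].mean().round(1) if len(Q) else '')
E
```

```text
[621.52018926 133.84913939 171.62279239] 56.3327718989615 [0.56817361 0.72581406 1.32194088] 1.371958630597806 [7.53279672e+00 1.33427840e+01 8.26395498e+01 2.48335915e-03
 8.33423817e+01 6.16012592e+00]
80 125 [599.  638.7] 37.2
90 216 [597.8 639.6] 37.1
100 254 [597.9 639.1] 37.1
110 267 [596.8 638.8] 37.2
120 274 [596.8 638.5] 37.2
130 287 [596.9 639.2] 37.2
140 289 [597.  638.8] 37.2
150 297 [595.9 638.5] 37.2
160 307 [595.9 638. ] 37.3
170 313 [596.  637.6] 37.2
180 325 [596.1 637.2] 37.3
190 282 [596.1 639. ] 37.0
200 180 [592.2 637.6] 37.2
210 331 [591.2 638.2] 37.3
220 410 [591.4 637.7] 37.3
230 422 [591.4 637.4] 37.4
240 448 [590.6 637.9] 37.4
```

View pics/w14.png

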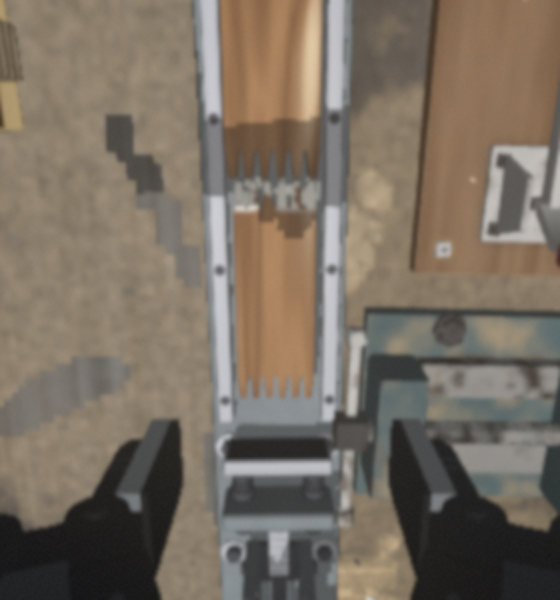

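The short block lies flat between the rails (top z 37.2 all along), with its glued end at the long block's joint end. The jaw's black pad is at about crop row 440. Now locate the pad and the trigger.

```bash
python3 - <<'E'
from h import *
d=pickle.load(open("w14.pkl","rb"))
h=lambda x,y:unproj(d,180+x/2,30+y/2).round(1)
print("pad",[h(x,y) for x,y in((235,440),(277,440),(320,440),(277,455),(277,465),(277,478),(230,466),(325,466),(235,520),(325,520))])
print("short far end tips",h(277,390),h(277,400))
t=pickle.load(open("top0.pkl","rb")); s=pickle.load(open("scene0.pkl","rb"))
for c in (t,s):
    b=cloud(c).reshape(-1,3)
    P=b[(b[:,2]>100)&(b[:,2]<165)&(b[:,0]>580)&(b[:,0]<680)&(b[:,1]>-200)&(b[:,1]<40)]
    for z0 in range(105,160,6):
        Q=P[abs(P[:,2]-z0)<3]
        for nm,QQ in (("trig",Q[Q[:,1]>-80]),("grip",Q[Q[:,1]<=-80])):
            if len(QQ)>2: print(z0,nm,len(QQ),QQ[:,:2].min(0).round(0),QQ[:,:2].max(0).round(0))
    P=b[(b[:,2]>60)&(b[:,2]<76)&(b[:,0]>580)&(b[:,0]<680)&(b[:,1]>-240)&(b[:,1]<-140)]
    print("lever",len(P),P.min(0).round(0),P.max(0).round(0)) if len(P) else 0
E
```

```text
pad [array([594.8,  39.3,  19.4]), array([620.7,  39.9,  19.6]), array([647.1,  41. ,  20.9]), array([620.7,  40.4,  38.7]), array([620.8,  36.5,  43.2]), array([621.3,   7.3,  10.4]), array([593.5,  35.2,  43. ]), array([648.7,  36.1,  42.9]), array([596.6,   1.7,  47.4]), array([649.9,   2.4,  47.3])]
short far end tips [618.3 212.3 337.6] [620.2  63.2  11.7]
105 grip 7 [ 620. -110.] [ 638. -109.]
111 trig 9 [611. -60.] [635. -44.]
111 grip 9 [ 611. -135.] [ 639. -109.]
117 trig 6 [612. -59.] [628. -58.]
117 grip 12 [ 610. -125.] [ 633. -109.]
123 grip 12 [ 609. -115.] [ 639. -109.]
129 trig 6 [611. -50.] [628. -38.]
129 grip 10 [ 611. -134.] [ 625. -108.]
135 trig 3 [627. -52.] [635. -52.]
135 grip 24 [ 610. -123.] [ 640. -108.]
141 trig 10 [611. -51.] [631. -35.]
141 grip 43 [ 611. -131.] [ 639. -109.]
147 trig 31 [611. -47.] [635. -35.]
147 grip 71 [ 610. -130.] [ 640. -111.]
153 trig 21 [612. -46.] [635. -36.]
lever 97 [ 616. -208.   60.] [ 637. -169.   69.]
105 trig 12 [611. -52.] [634. -42.]
105 grip 22 [ 608. -134.] [ 638. -106.]
111 trig 18 [609. -60.] [634. -43.]
111 grip 20 [ 608. -129.] [ 638. -107.]
117 trig 17 [608. -55.] [635. -40.]
117 grip 21 [ 609. -131.] [ 639. -103.]
123 trig 9 [611. -54.] [631. -39.]
123 grip 22 [ 609. -133.] [ 640. -107.]
129 trig 19 [609. -55.] [633. -35.]
129 grip 18 [ 611. -130.] [ 641. -105.]
135 trig 15 [610. -50.] [635. -36.]
135 grip 25 [ 607. -135.] [ 641. -102.]
141 trig 18 [610. -50.] [634. -33.]
141 grip 29 [ 609. -130.] [ 639. -108.]
147 trig 22 [611. -45.] [633. -34.]
147 grip 11 [ 608. -128.] [ 640. -115.]
lever 21 [ 617. -206.   60.] [ 637. -177.   66.]
```

```bash
python3 - <<'E'
from h import *
go([622,-3,99],Rdown(1.4))
E
```

```text
shift cm [ 6.93 -0.24 13.68] rotvec [-0.  -0.1 -0.5]
```

Request:
{"method": "drive_tool", "body": {"moves": [0, 0, 2, 0, 0, 0, 0, 0, 3, 0, 0, 0, 0, 0, 3, 0, 0, 0, 0, 0, 3, 0, 0, 0, 1, 0, 2, 0, 0, 0, 2, 0, 0.6, 0, 0, 0, 2, 0, 0, 0, 0, 0, 1.5, 0, 0, 0, 0, 0, 0.7, 0, 0, 0, 0, 0, 0, 0, 0, 0, 0, 0, 0, 0, 0, 0, 0, 0], "hand": 0}}

```text
time: 20.53
tool_pos: [620.3, -2.5, 90.4]
tcp_rot: [-97.1, 89.9, 174.3]
ft_force: [1.3, 0.1, 0.0]
finger_gap: 0.1
```

```bash
python3 - <<'E'
from h import *
p,R,s=pose(); print(p,s["finger_gap"],s["ft_force"],np.degrees(np.arctan2(R[1,1],R[0,1])))
c=snapshot("scene"); save("s15",c,(270,90,400,230),4)
d=wsnap("w15"); save("w15",d,(180,100,460,400),2)
E
```

```text
[620.27489886  -2.49846829  90.35382932] 0.12769530555122457 [1.27409076 0.12828947 0.03189882] 1.3850611039981469
```

View pics/s15.png

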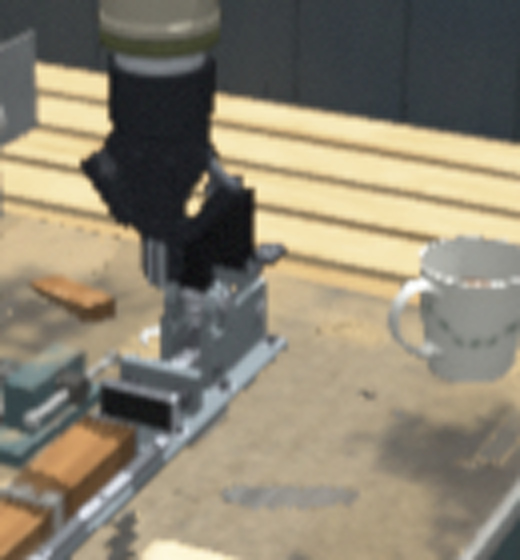

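View pics/w15.png

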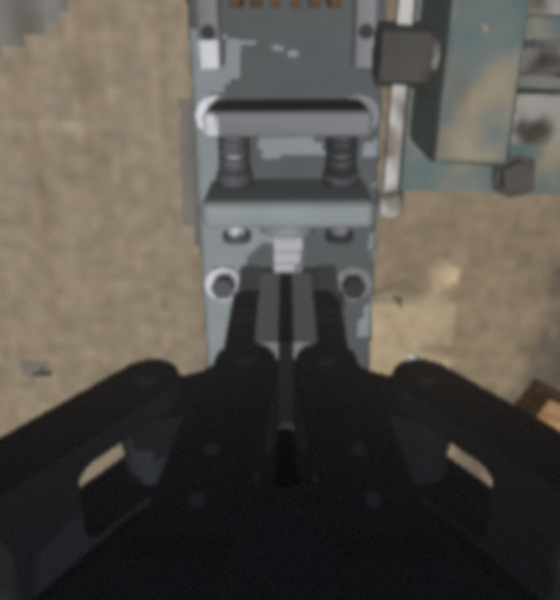

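The closed fingers stand just in front of the trigger on the press's centre line, and the jaw and pad springs are visible. First stroke, slowly, reading the force.

Request:
{"method": "drive_tool", "body": {"moves": [-1, 0.1, 0, 0, 0, 0, -0.6, 0, 0.5, 0, 0, 0, 0, 0, 1, 0, 0, 0, 0, 0, 1, 0, 0, 0, 0, 0, 1, 0, 0, 0, 0, 0, 1, 0, 0, 0]}}

```text
time: 21.13
tool_pos: [623.7, -47.5, 108.1]
tcp_rot: [133.3, 89.8, 44.6]
ft_force: [-0.3, 7.7, 6.9]
finger_gap: -0.1
```

Request:
{"method": "drive_tool", "body": {"moves": [0, 0, 0.6, 0, 0, 0, 0, 0, 0.3, 0, 0, 0, 0, 0, 0, 0, 0, 0, 0, 0, 0, 0, 0, 0]}}

```text
time: 21.47
tool_pos: [623.8, -57.4, 107.8]
tcp_rot: [104.5, 89.9, 15.8]
ft_force: [0.7, 4.2, 4.4]
finger_gap: 0.3
```

```bash
python3 - <<'E'
from h import *
p,R,s=pose(); print(p,s["ft_force"])
d=wsnap("w16"); save("w16",d,(180,100,460,400),2)
E
```

```text
[623.84499734 -57.42696613 107.82051449] [0.72020103 4.23623154 4.40527465]
```

View pics/w16.png

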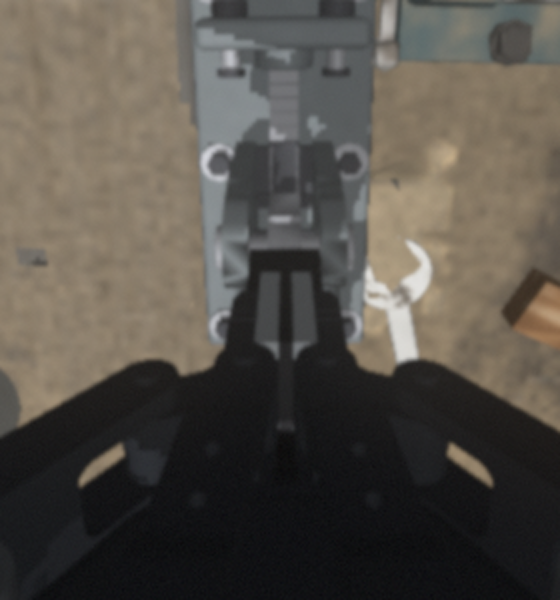

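Request:
{"method": "drive_tool", "body": {"moves": [0, 0, 0.2, 0, 0, 0, 0, 0, 0.1, 0, 0, 0, 0, 0, 0, 0, 0, 0]}}

```text
time: 21.77
tool_pos: [623.7, -59.7, 107.4]
tcp_rot: [114.7, 89.9, 26.1]
ft_force: [2.3, 5.9, 6.3]
finger_gap: 0.4
```

Request:
{"method": "drive_tool", "body": {"moves": [0, 0, 0.3, 0, 0, 0, 0, 0, 0, 0, 0, 0, 0, 0, 0, 0, 0, 0]}}

```text
time: 22.02
tool_pos: [623.7, -61.0, 107.3]
tcp_rot: [154.6, 89.8, 66.0]
ft_force: [2.4, 11.3, 6.1]
finger_gap: 0.1
```

End of travel is at about y −61, where the force steps up to 11 N. Two more full strokes, then look.

Request:
{"method": "drive_tool", "body": {"moves": [0, 0, -2, 0, 0, 0, 0, 0, -2.2, 0, 0, 0, 0, 0, 0, 0, 0, 0, 0, 0, 0, 0, 0, 0, 0, 0, 1.4, 0, 0, 0, 0, 0, 1.6, 0, 0, 0, 0, 0, 1.2, 0, 0, 0, 0, 0, 0, 0, 0, 0, 0, 0, 0, 0, 0, 0]}}

```text
time: 22.77
tool_pos: [623.4, -61.1, 107.2]
tcp_rot: [173.6, 89.7, 85.0]
ft_force: [-0.3, 16.6, 4.8]
finger_gap: -0.3
```

Request:
{"method": "drive_tool", "body": {"moves": [0, 0, -2, 0, 0, 0, 0, 0, -2.2, 0, 0, 0, 0, 0, 0, 0, 0, 0, 0, 0, 0, 0, 0, 0, 0, 0, 1.4, 0, 0, 0, 0, 0, 1.6, 0, 0, 0, 0, 0, 1.2, 0, 0, 0, 0, 0, 0, 0, 0, 0, 0, 0, 0, 0, 0, 0]}}

```text
time: 23.52
tool_pos: [623.7, -61.2, 107.5]
tcp_rot: [167.1, 89.7, 78.5]
ft_force: [0.0, 18.3, 5.2]
finger_gap: -0.3
```

Request:
{"method": "drive_tool", "body": {"moves": [0, 0, -2, 0, 0, 0, 0, 0, -2.2, 0, 0, 0, 0, 0, 0, 0, 0, 0, 0, 0, 0, 0, 0, 0]}}

```text
time: 23.85
tool_pos: [622.1, -22.1, 106.7]
tcp_rot: [-17.8, 90.0, -106.4]
ft_force: [-0.3, -0.0, -0.4]
finger_gap: -0.2
```

```bash
python3 - <<'E'
from h import *
p,R,s=pose(); print(p,s["ft_force"])
c=snapshot("scene"); save("s17",c,(220,120,380,270),4)
d=wsnap("w17"); save("w17",d,(180,0,460,300),2)
E
```

```text
[622.0829421  -22.05511778 106.65488822] [-0.26156884 -0.01334764 -0.35454624]
```

View pics/s17.png

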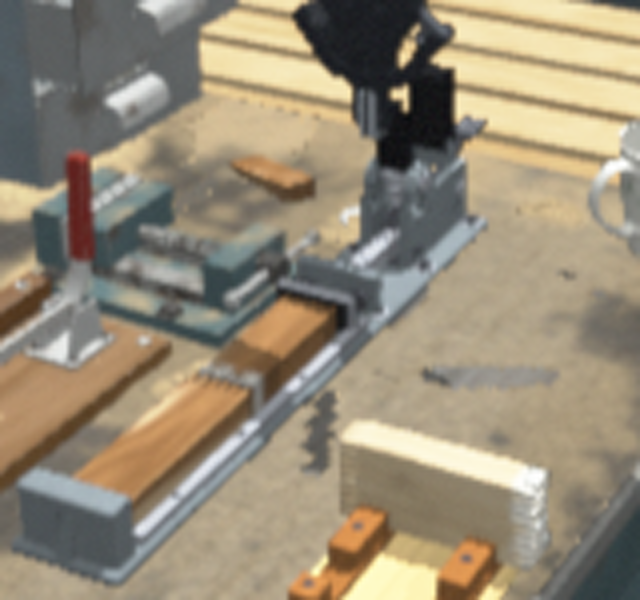

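View pics/w17.png

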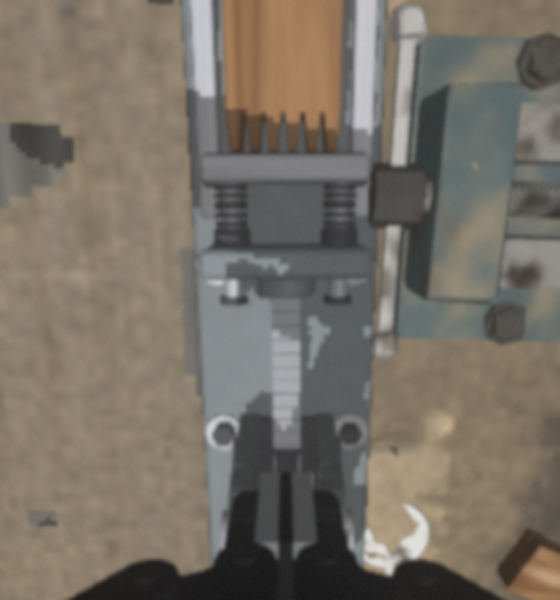

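```bash
cat >> h.py <<'E'
def jaw(d):
    b=cloud(d).reshape(-1,3)
    for nm,z0,z1 in (("pad top",40,44.3),("cross top",45.6,50)):
        P=b[(b[:,2]>z0)&(b[:,2]<z1)&(b[:,0]>590)&(b[:,0]<655)&(b[:,1]>-70)&(b[:,1]<140)]
        h,e=np.histogram(P[:,1],bins=np.arange(-70,141,2)); print(nm,[(int(e[i]),int(h[i])) for i in range(len(h)) if h[i]>25])
E
python3 - <<'E'
from h import *
for n in("w14","w15","w17"): print(n); jaw(pickle.load(open(n+".pkl","rb")))
E
```

```text
w14
pad top [(-40, 30), (4, 99), (30, 47), (32, 79), (34, 84), (36, 85), (38, 109), (40, 27)]
cross top [(-40, 26), (-6, 29), (-4, 78), (-2, 75), (0, 74), (2, 89), (4, 62)]
w15
pad top [(4, 143), (28, 47), (30, 197), (32, 200), (34, 207), (36, 215), (38, 219)]
cross top [(-6, 133), (-4, 192), (-2, 196), (0, 201), (2, 211), (4, 101)]
w17
pad top [(-50, 29), (-48, 32), (-40, 42), (40, 60), (64, 97), (66, 214), (68, 215), (70, 224), (72, 226), (74, 180)]
cross top [(-40, 37), (30, 178), (32, 213), (34, 218), (36, 221), (38, 226), (40, 87)]
```

After three strokes the jaw has advanced 36 mm and the pad just reaches the block. One more full stroke.

Request:
{"method": "drive_tool", "body": {"moves": [0, 0, 1.4, 0, 0, 0, 0, 0, 1.6, 0, 0, 0, 0, 0, 1.0, 0, 0, 0, 0, 0, 0.3, 0, 0, 0, 0, 0, 0.1, 0, 0, 0, 0, 0, 0, 0, 0, 0]}}

```text
time: 24.45
tool_pos: [623.8, -61.4, 107.8]
tcp_rot: [168.2, 89.6, 79.7]
ft_force: [-1.1, 21.8, 6.6]
finger_gap: 0.1
```

Request:
{"method": "drive_tool", "body": {"moves": [0, 0, -2.2, 0, 0, 0, 0, 0, -2.2, 0, 0, 0, 0, 0, 0, 0, 0, 0, 0, 0, 0, 0, 0, 0]}}

```text
time: 24.78
tool_pos: [622.1, -21.4, 106.8]
tcp_rot: [-7.3, 90.0, -95.9]
ft_force: [0.5, -1.2, -0.5]
finger_gap: 0.1
```

```bash
python3 - <<'E'
from h import *
p,R,s=pose(); print(p,s["ft_force"])
c=snapshot("scene"); save("s18",c,(220,120,380,270),4)
d=wsnap("w18"); save("w18",d,(180,0,460,300),2); jaw(d)
E
```

```text
[622.14308188 -21.44007449 106.77418898] [ 0.5210416  -1.16654715 -0.4595557 ]
pad top [(-50, 31), (-48, 38), (-40, 46), (52, 34), (66, 37), (68, 222), (70, 231), (72, 220), (74, 217), (76, 212), (78, 35)]
cross top [(-40, 34), (40, 38), (42, 189), (44, 225), (46, 231), (48, 231), (50, 233), (52, 84)]
```

View pics/s18.png

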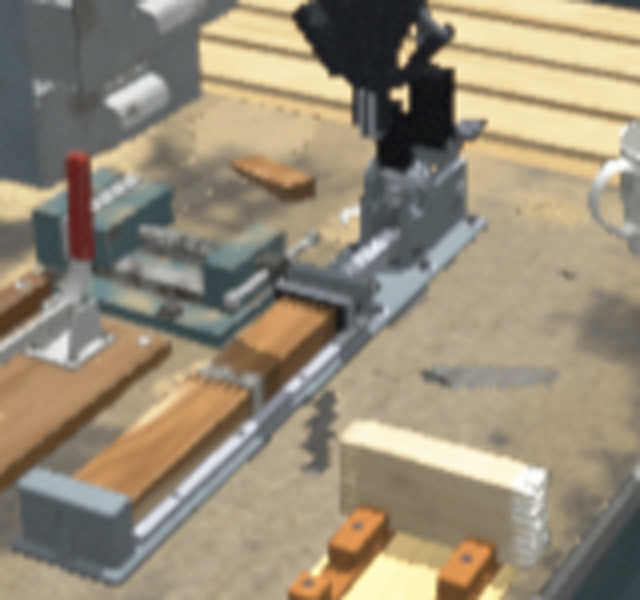

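View pics/w18.png

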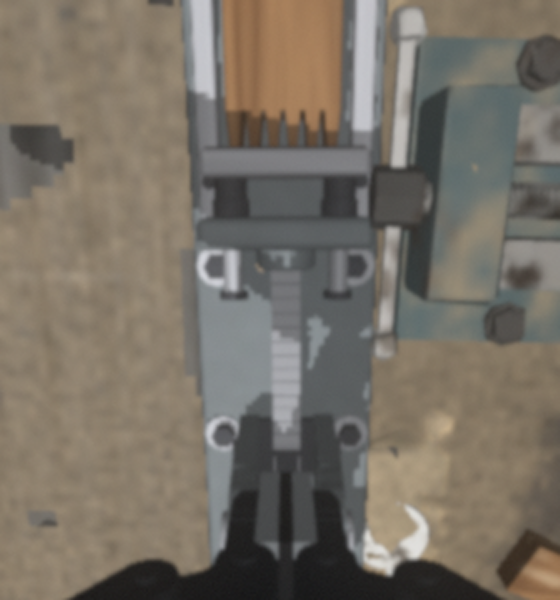

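Pad to crosshead spacing went from 35 to 25 mm, so the pad is pushed in about 9.7 mm with the trigger let go (4 mm is needed), and the springs are visibly short. I'll check the joint before releasing.

Request:
{"method": "drive_tool", "body": {"moves": [-2, 0, -1, 0, 0, 0, -3, 0, -2, 0, 0, 0, -1, 0, -3, 0, 0, 0, 0, 0, -3, 0, 0, 0, 0, 0, -3, 0, 0, 0, 0, 0, -2, 0, 0, 0, 0, 0, 0, 0, 0, 0, 0, 0, 0, 0, 0, 0]}}

```text
time: 25.55
tool_pos: [619.0, 118.9, 166.7]
tcp_rot: [-3.4, 90.0, -92.0]
ft_force: [-0.1, -0.5, 0.1]
finger_gap: -0.3
```

```bash
python3 - <<'E'
from h import *
p,R,s=pose(); print(p,s["ft_force"])
d=wsnap("w19"); save("w19",d,(220,60,420,300),2.5); 
b=cloud(d).reshape(-1,3)
P=b[(b[:,2]>32)&(b[:,2]<43)&(b[:,0]>585)&(b[:,0]<650)&(b[:,1]>60)&(b[:,1]<260)]
for y0 in range(90,250,10):
    Q=P[abs(P[:,1]-y0)<4]; print(y0,len(Q),np.percentile(Q[:,0],[1,99]).round(1) if len(Q)>3 else '',Q[:,2].mean().round(1) if len(Q) else '')
E
```

```text
[618.9790457  118.85478025 166.69476325] [-0.13017569 -0.54958277  0.11739642]
90 230 [597.5 639.1] 37.2
100 282 [597.5 639.7] 37.2
110 284 [597.5 639.3] 37.2
120 295 [596.3 638.8] 37.2
130 303 [596.3 638.4] 37.2
140 309 [596.3 637.9] 37.2
150 318 [596.4 637.6] 37.2
160 339 [595.3 638.2] 37.4
170 351 [595.3 637.7] 37.3
180 354 [595.3 637.2] 37.3
190 307 [595.3 638.7] 37.2
200 227 [592.7 638.5] 37.1
210 369 [591.5 638.6] 37.3
220 447 [591.5 638.3] 37.3
230 462 [591.6 637.8] 37.3
240 483 [590.7 637.4] 37.5
```

View pics/w19.png

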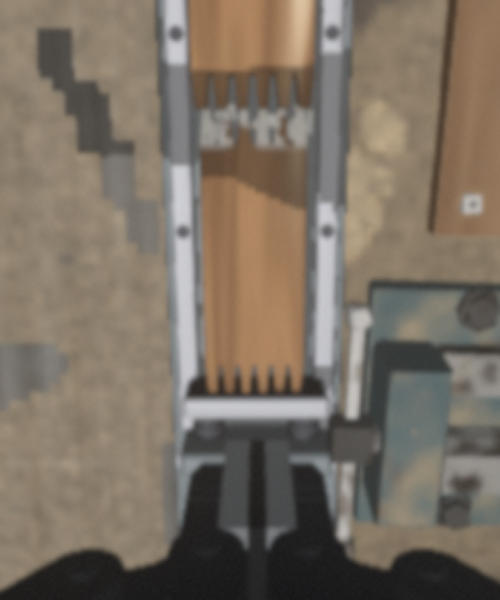

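```bash
python3 - <<'E'
from h import *
d=pickle.load(open("w19.pkl","rb")); save("w19a",d,(285,80,355,130),10)
p,R,s=pose()
print(p); go([626.3,-192,200],Rdown(1.4))
E
```

```text
[619.00528273 118.00641488 166.63361395]
shift cm [-3.31 -0.   31.01] rotvec [-0.1  0.   0. ]
```

View pics/w19a.png

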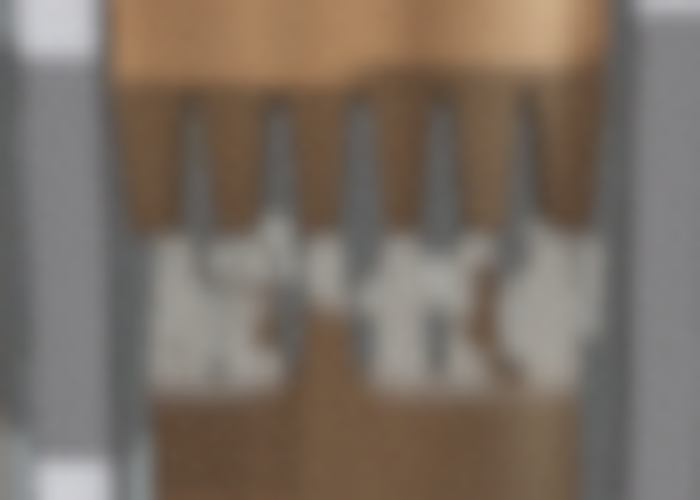

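Viewed closely, the tooth tips of both blocks touch along the whole joint with no gap. Next is the release lever. I'll turn 90° so the camera bracket stays clear of the hand grip.

```bash
python3 - <<'E'
from h import *
p,R,s=pose()
e=rows([626.3,-192,200],91.4,16,dec=1)
E
```

```text
[-0.2, 0, 1.9, -5.6, 0, 0, -0.2, -0.2, 1.9, -5.6, 0, 0, -0.2, -0.4, 1.9, -5.6, 0, 0, -0.2, -0.6, 1.9, -5.6, 0, 0, -0.2, -0.7, 1.8, -5.6, 0, 0, -0.2, -0.9, 1.7, -5.6, 0, 0, -0.2, -1.1, 1.6, -5.6, 0, 0, -0.2, -1.2, 1.5, -5.6, 0, 0, -0.2, -1.4, 1.4, -5.6, 0, 0, -0.2, -1.5, 1.2, -5.6, 0, 0, -0.2, -1.6, 1.1, -5.6, 0, 0, -0.2, -1.7, 0.9, -5.6, 0, 0, -0.2, -1.8, 0.8, -5.6, 0, 0, -0.2, -1.8, 0.6, -5.6, 0, 0, -0.3, -1.9, 0.4, -5.6, 0, 0, -0.2, -2, 0.2, -5.6, 0, 0]
end [ 626.4 -192.3  199.9]
```

Request:
{"method": "drive_tool", "body": {"moves": [-0.2, 0, 1.9, -5.6, 0, 0, -0.2, -0.2, 1.9, -5.6, 0, 0, -0.2, -0.4, 1.9, -5.6, 0, 0, -0.2, -0.6, 1.9, -5.6, 0, 0, -0.2, -0.7, 1.8, -5.6, 0, 0, -0.2, -0.9, 1.7, -5.6, 0, 0, -0.2, -1.1, 1.6, -5.6, 0, 0, -0.2, -1.2, 1.5, -5.6, 0, 0, -0.2, -1.4, 1.4, -5.6, 0, 0, -0.2, -1.5, 1.2, -5.6, 0, 0, -0.2, -1.6, 1.1, -5.6, 0, 0, -0.2, -1.7, 0.9, -5.6, 0, 0, -0.2, -1.8, 0.8, -5.6, 0, 0, -0.2, -1.8, 0.6, -5.6, 0, 0, -0.3, -1.9, 0.4, -5.6, 0, 0, -0.2, -2, 0.2, -5.6, 0, 0, 0, 0, 0, 0, 0, 0, 0, 0, 0, 0, 0, 0]}}

```text
time: 27.1
tool_pos: [625.5, -194.1, 199.7]
tcp_rot: [-123.1, 90.0, -122.4]
ft_force: [-0.3, 0.1, 0.3]
finger_gap: 0.1
```

```bash
python3 - <<'E'
from h import *
p,R,s=pose(); print(p,s["ft_force"],np.degrees(np.arctan2(R[1,1],R[0,1])),s["joint_pos"])
d=wsnap("w20"); save("w20",d,(180,100,520,360),2.3)
b=cloud(d).reshape(-1,3)
P=b[(b[:,2]>60)&(b[:,2]<76)&(b[:,0]>600)&(b[:,0]<660)&(b[:,1]>-240)&(b[:,1]<-150)]
print(len(P),cv2.minAreaRect(P[:,:2].astype(np.float32)) if len(P)>3 else '',P.min(0),P.max(0))
E
```

```text
[ 625.5140257  -194.06313226  199.68354638] [-0.33248683  0.06215357  0.30136919] 90.67345651623984 [-2.17074672e+01  1.61804180e+01  7.63732918e+01 -2.12826786e-02
  8.74503240e+01 -1.12379974e+02]
713 ((627.0271606445312, -183.09597778320312), (22.33649444580078, 48.909297943115234), 2.16843581199646) [ 615.77202125 -207.67312584   60.00049099] [ 638.22861624 -158.54601543   72.3972466 ]
```

View pics/w20.png

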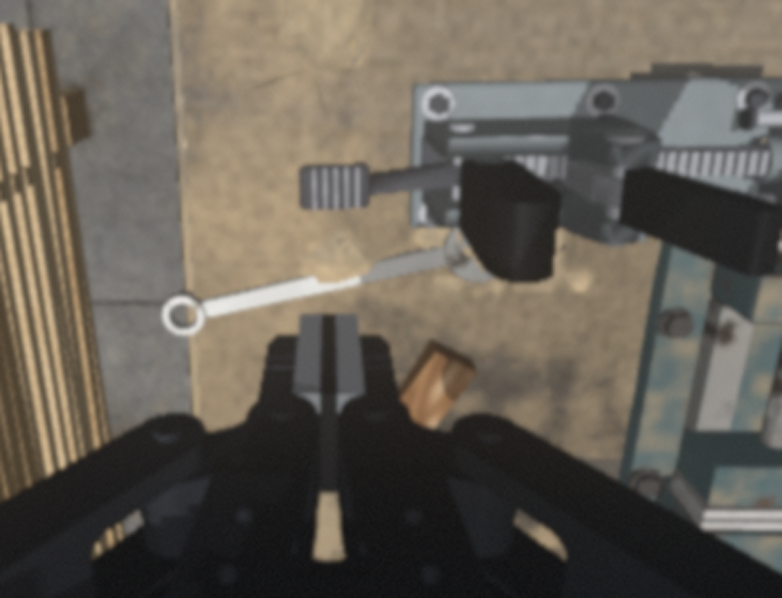

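The ribbed lever pad is at crop (335,187) with its centre at (627,−190.7). The closed fingers come down on it directly. First to just above.

Request:
{"method": "drive_tool", "body": {"moves": [2, 0.2, 0.15, 0, 0, 0, 3, 0, 0, 0, 0, 0, 3, 0, 0, 0, 0, 0, 3, 0, 0, 0, 0, 0, 2.5, 0, 0, 0, 0, 0, 1, 0, 0, 0, 0, 0, 0, 0, 0, 0, 0, 0, 0, 0, 0, 0, 0, 0]}}

```text
time: 27.82
tool_pos: [627.7, -188.8, 55.2]
tcp_rot: [149.3, 90.0, 150.2]
ft_force: [1.0, -0.1, 1.1]
finger_gap: -0.1
```

```bash
python3 - <<'E'
from h import *
p,R,s=pose(); print(p,s["ft_force"],np.degrees(np.arctan2(R[1,1],R[0,1])))
d=wsnap("w21"); save("w21",d,(200,120,460,330),2.8)
b=cloud(d).reshape(-1,3)
P=b[(b[:,2]>60)&(b[:,2]<73)&(b[:,0]>600)&(b[:,0]<660)&(b[:,1]>-240)&(b[:,1]<-150)]
print(P.min(0),P.max(0))
E
```

```text
[ 627.74459604 -188.76326288   55.19203124] [ 1.02240381 -0.14940581  1.09901118] 90.94498632080476
[ 615.89942697 -207.81791973   60.00834286] [ 638.26348704 -158.75361385   71.62894336]
```

View pics/w21.png

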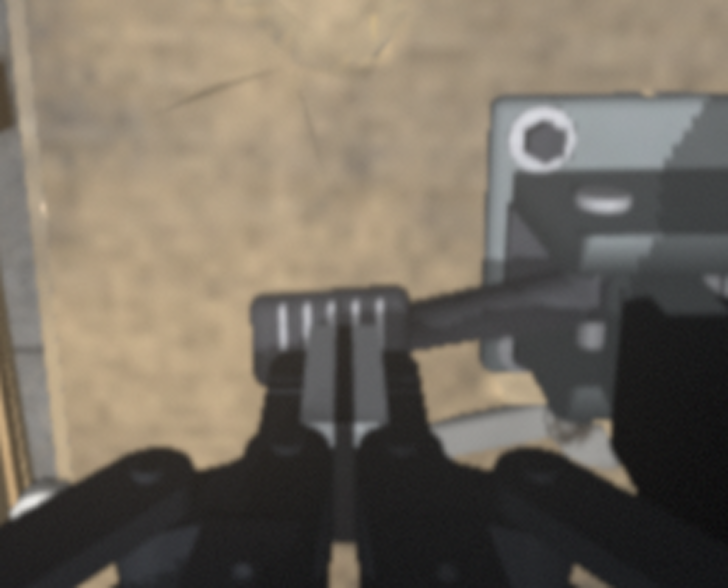

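Request:
{"method": "drive_tool", "body": {"moves": [0.5, -0.2, 0, 0, 0, 0, 0.5, 0, 0, 0, 0, 0, 0.4, 0, 0, 0, 0, 0, 0.4, 0, 0, 0, 0, 0, 0.4, 0, 0, 0, 0, 0, 0, 0, 0, 0, 0, 0, 0, 0, 0, 0, 0, 0]}}

```text
time: 28.45
tool_pos: [630.4, -194.4, 35.8]
tcp_rot: [-37.8, 89.6, -36.9]
ft_force: [2.3, -12.2, 9.0]
finger_gap: 0.2
```

```bash
python3 - <<'E'
from h import *
p,R,s=pose(); print(p,s["ft_force"],s["wrist_torque"])
d=wsnap("w22"); save("w22",d,(200,100,520,340),2.4)
c=snapshot("scene"); save("s22",c,(260,80,400,220),4.2)
b=cloud(d); K=(b-d["tcp"])@d["tR"]
m=(d["z_map"]>30)&(d["z_map"]<140)&(abs(K[...,2])<45)&(K[...,0]<-20)
P=K[m]; 
for x0 in range(-140,-20,15):
    Q=P[abs(P[:,0]-x0)<7]
    if len(Q)>5: print(x0,Q[:,1].min().round(0),Q[:,1].max().round(0),len(Q))
E
```

```text
[ 630.35351668 -194.39785204   35.84253925] [  2.29523159 -12.19237582   9.02868208] [-0.57280813 -0.28504756 -0.228973  ]
-125 -18.0 20.0 2136
-110 -62.0 84.0 22315
-95 -57.0 85.0 15700
-80 -43.0 85.0 10216
-65 -32.0 134.0 5877
-50 -13.0 146.0 6543
-35 -13.0 150.0 830
```

View pics/w22.png

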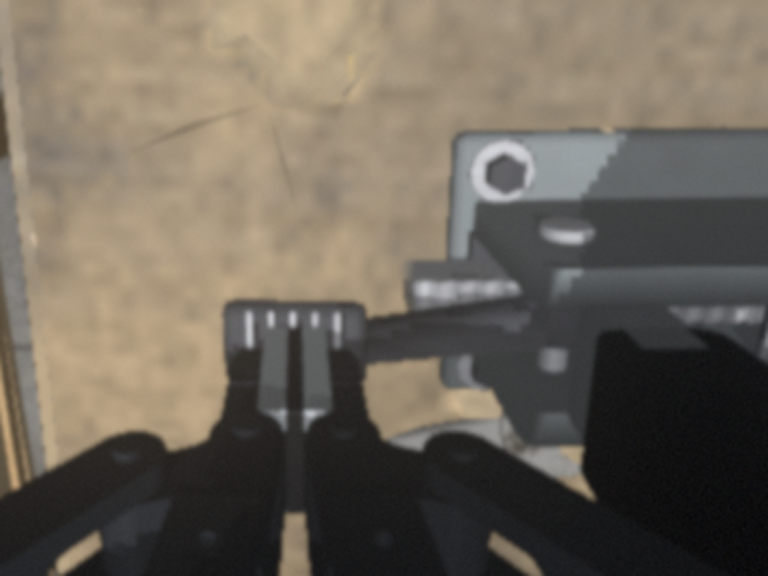

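View pics/s22.png

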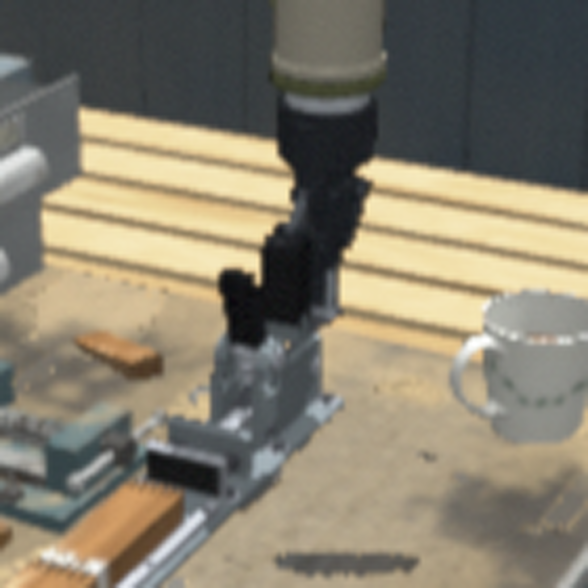

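The jaw has already run back: the bar is out behind the cheeks and the pad is clear of the block. The 12 N sideways force comes from the gripper's linkage touching the top of the hand grip. I'll ease off to −y while keeping the lever down.

Request:
{"method": "drive_tool", "body": {"moves": [0.1, -0.3, 0, 0, 0, 0, 0.1, -0.3, 0, 0, 0, 0, 0, 0, 0, 0, 0, 0, 0, 0, 0, 0, 0, 0]}}

```text
time: 28.88
tool_pos: [629.2, -196.6, 32.4]
tcp_rot: [12.5, 89.9, 13.5]
ft_force: [-0.3, 3.1, 10.4]
finger_gap: -0.1
```

Request:
{"method": "drive_tool", "body": {"moves": [0, 0, 0, 0, 0, 0, 0, 0, 0, 0, 0, 0, 0, 0, 0, 0, 0, 0, 0, 0, 0, 0, 0, 0, 0, 0, 0, 0, 0, 0, 0, 0, 0, 0, 0, 0, 0, 0, 0, 0, 0, 0, 0, 0, 0, 0, 0, 0, 0, 0, 0, 0, 0, 0, 0, 0, 0, 0, 0, 0]}}

```text
time: 29.72
tool_pos: [629.2, -196.6, 32.4]
tcp_rot: [5.4, 89.9, 6.4]
ft_force: [-0.1, 2.8, 11.9]
finger_gap: -0.2
```

```bash
python3 - <<'E'
from h import *
t=snapshot("top"); save("t23",t,(230,130,470,190),3.3); b=cloud(t).reshape(-1,3)
t0=pickle.load(open("top0.pkl","rb"))
for c in (t0,t): jaw(c)
p,R,s=pose(); print(p,s["ft_force"])
E
```

```text
pad top []
cross top []
pad top []
cross top []
[ 629.1900542  -196.55388393   32.44678862] [-0.32270259  2.4140454  10.76064963]
```

View pics/t23.png

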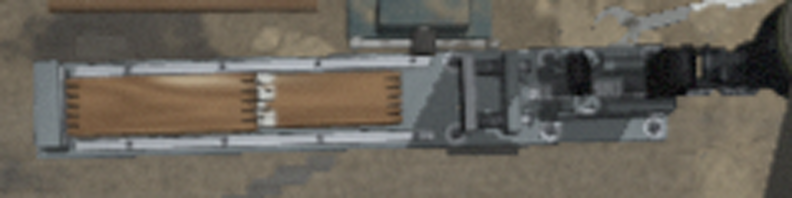

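The jaw is back, with the pad at crop x ≈470, further back than its starting 455. The lever is bottomed at 11 N and no longer sideways-loaded. Lift off and check the joint.

Request:
{"method": "drive_tool", "body": {"moves": [-0.5, -0.2, 0, 0, 0, 0, -1.5, 0, 0, 0, 0, 0, -2.5, 0, 0, 0, 0, 0, -3, 0, 0, 0, 0, 0, -3, 0, 0, 0, 0, 0, -3, 0, 0, 0, 0, 0, -3, 0, 0, 0, 0, 0, -1.5, 0, 0, 0, 0, 0, 0, 0, 0, 0, 0, 0]}}

```text
time: 30.52
tool_pos: [630.0, -200.0, 217.3]
tcp_rot: [-23.3, 89.5, -22.4]
ft_force: [0.6, -1.0, 1.2]
finger_gap: -0.0
```

```bash
python3 - <<'E'
from h import *
print(pose()[0])
e=rows([619,118,210],1.4,16,dec=1)
E
```

```text
[ 630.04636836 -199.96665777  217.30346054]
[0, 2, 0, 5.6, 0, 0, 0, 2, -0.2, 5.6, 0, 0, 0, 1.9, -0.4, 5.6, 0, 0, 0, 1.9, -0.6, 5.6, 0, 0, 0.1, 1.8, -0.8, 5.6, 0, 0, 0, 1.7, -1, 5.6, 0, 0, 0.1, 1.6, -1.1, 5.6, 0, 0, 0, 1.5, -1.3, 5.6, 0, 0, 0.1, 1.4, -1.4, 5.6, 0, 0, 0, 1.2, -1.6, 5.6, 0, 0, 0.1, 1.1, -1.7, 5.6, 0, 0, 0, 0.9, -1.8, 5.6, 0, 0, 0.1, 0.8, -1.9, 5.6, 0, 0, 0, 0.6, -1.9, 5.6, 0, 0, 0.1, 0.3, -1.9, 5.6, 0, 0, 0, 0.2, -2, 5.6, 0, 0]
end [619.  117.9 210.2]
```

Request:
{"method": "drive_tool", "body": {"moves": [0, 2, 0, 5.6, 0, 0, 0, 2, -0.2, 5.6, 0, 0, 0, 1.9, -0.4, 5.6, 0, 0, 0, 1.9, -0.6, 5.6, 0, 0, 0.1, 1.8, -0.8, 5.6, 0, 0, 0, 1.7, -1, 5.6, 0, 0, 0.1, 1.6, -1.1, 5.6, 0, 0, 0, 1.5, -1.3, 5.6, 0, 0, 0.1, 1.4, -1.4, 5.6, 0, 0, 0, 1.2, -1.6, 5.6, 0, 0, 0.1, 1.1, -1.7, 5.6, 0, 0, 0, 0.9, -1.8, 5.6, 0, 0, 0.1, 0.8, -1.9, 5.6, 0, 0, 0, 0.6, -1.9, 5.6, 0, 0, 0.1, 0.3, -1.9, 5.6, 0, 0, 0, 0.2, -2, 5.6, 0, 0, 0, 0, 0, 0, 0, 0, 0, 0, 0, 0, 0, 0]}}

```text
time: 32.02
tool_pos: [615.9, 119.7, 203.7]
tcp_rot: [-81.2, 89.9, -169.6]
ft_force: [-0.7, 0.1, -0.8]
finger_gap: 0.2
```

```bash
python3 - <<'E'
from h import *
print(pose()[0])
d=wsnap("w24"); save("w24",d,(220,60,420,300),2.5); save("w24a",d,(285,80,355,140),10); jaw(d)
c=snapshot("scene"); save("s24",c)
for n in ("w19","w24"):
    b=cloud(pickle.load(open(n+".pkl","rb"))).reshape(-1,3)
    P=b[(b[:,2]>32)&(b[:,2]<42)&(abs(b[:,0]-617)<18)&(b[:,1]>60)&(b[:,1]<130)]
    print(n,"short far end y",np.percentile(P[:,1],[0.5,2]))
E
```

```text
[615.94046559 119.69441498 203.65158879]
pad top []
cross top []
w19 short far end y [62.98036793 77.58928573]
w24 short far end y [79.06034725 80.42358217]
```

View pics/w24.png

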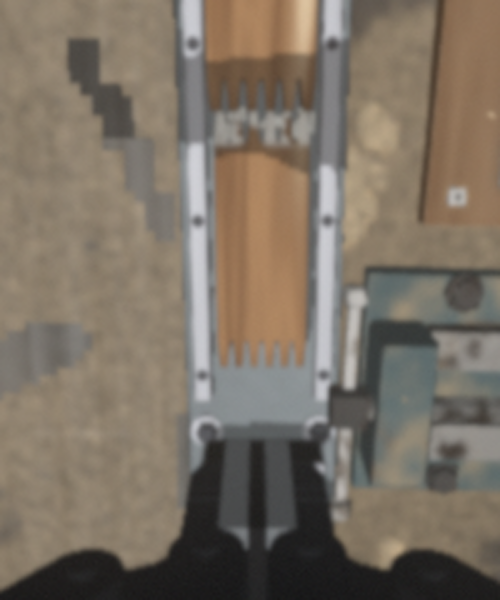

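View pics/w24a.png

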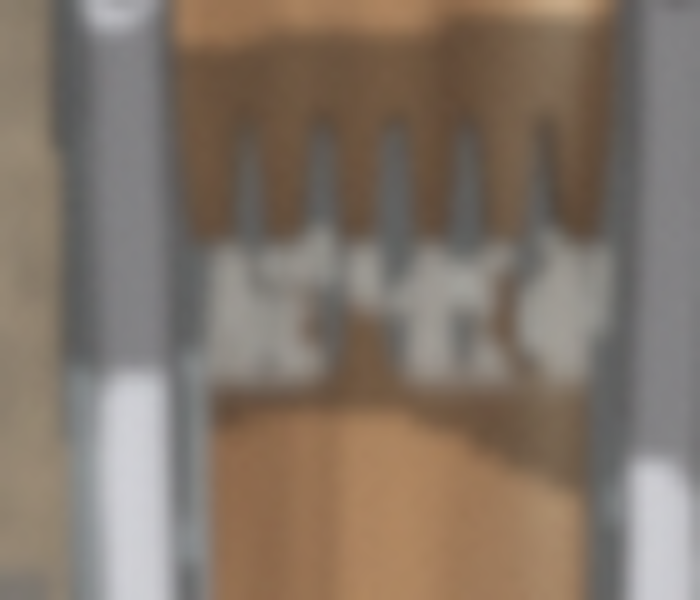

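View pics/s24.png

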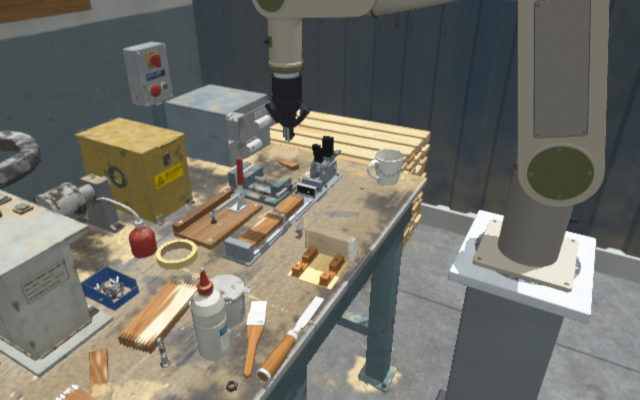

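```bash
python3 - <<'E'
from h import *
c=snapshot("scene"); save("s25",c,(280,130,360,210),7); t=snapshot("top")
for n,d in (("scene0",pickle.load(open("scene0.pkl","rb"))),("scene",c),("top0",pickle.load(open("top0.pkl","rb"))),("top",t)):
    b=cloud(d).reshape(-1,3)
    P=b[(b[:,2]>36)&(b[:,2]<50)&(b[:,0]>598)&(b[:,0]<648)&(b[:,1]>-30)&(b[:,1]<60)]
    h,e=np.histogram(P[:,1],bins=np.arange(-30,61,4)); print(n,len(P),dict(zip(e[:-1].tolist(),h.tolist())))
E
```

```text
scene0 107 {-30: 0, -26: 0, -22: 0, -18: 0, -14: 0, -10: 3, -6: 6, -2: 19, 2: 20, 6: 12, 10: 1, 14: 0, 18: 0, 22: 0, 26: 2, 30: 9, 34: 14, 38: 19, 42: 2, 46: 0, 50: 0, 54: 0}
scene 99 {-30: 0, -26: 0, -22: 1, -18: 6, -14: 12, -10: 20, -6: 16, -2: 2, 2: 0, 6: 0, 10: 0, 14: 1, 18: 9, 22: 17, 26: 11, 30: 4, 34: 0, 38: 0, 42: 0, 46: 0, 50: 0, 54: 0}
top0 165 {-30: 0, -26: 2, -22: 1, -18: 0, -14: 3, -10: 3, -6: 17, -2: 37, 2: 24, 6: 4, 10: 0, 14: 1, 18: 0, 22: 1, 26: 0, 30: 34, 34: 18, 38: 20, 42: 0, 46: 0, 50: 0, 54: 0}
top 162 {-30: 0, -26: 0, -22: 1, -18: 23, -14: 19, -10: 36, -6: 9, -2: 1, 2: 0, 6: 0, 10: 0, 14: 0, 18: 18, 22: 36, 26: 19, 30: 0, 34: 0, 38: 0, 42: 0, 46: 0, 50: 0, 54: 0}
```

View pics/s25.png

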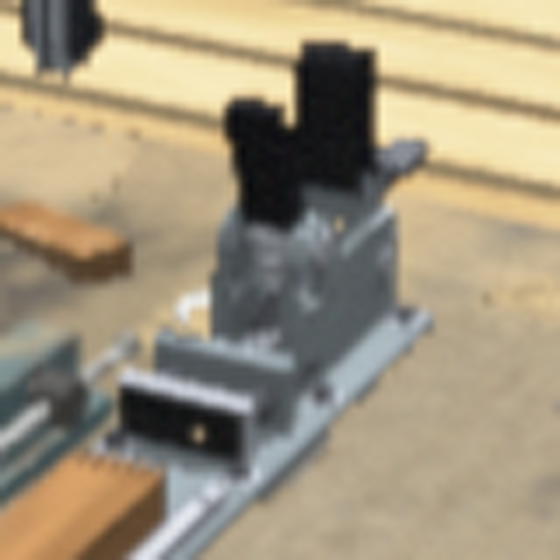

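The jaw is 12 mm behind where it started. Its pad is at about y 29, which matches "fully back" at −59 from the press origin. The lever and trigger are up, and nothing touches the blocks. Handing in.

```bash
python3 - <<'E'
from h import *
s=sensors.sense(); print(s["time"],s["ft_force"]); print(r.hand_in())
E
```

```text
32.2167 [-0.37918855 -0.64123793  0.71081329]
the job is handed in; nothing more can be done
None
```

I handed the job in at 32.2 s. The short block is in the bed with its glued end against the long block, and the jaw is fully back with the joint still closed.

**What I did:** I lifted the short block out of the rest, tipped it flat on the bench, regripped it across its width and laid it between the rails. Four full trigger strokes followed. Then I held the release lever down to its stop for more than 0.8 s and let it go.

**Last checks:**
- **Clamping:** after the fourth stroke, with the trigger let go, the pad stayed pushed in about 9.7 mm (4 mm is needed).
- **Joint:** the last picture after release shows it still closed, and the short block's far end had not moved within measurement.
- **Jaw:** the pad face is at about y 29, which matches fully back. It had started about 12 mm forward of that.
- **Surroundings:** in the last scene picture the spare block, mug and glue pot stand where they were.

**What disagreed or went wrong:**
- **Fingertips:** they end about 23 mm short of the reported TCP, so my first close missed above the block. I corrected for this afterwards.
- **Tooth pitch:** the two blocks' teeth differ (about 7.4 and 8.2 mm), so they butt tip to tip instead of interleaving. I took that contact as the joint being shut.
- **Hand grip contact:** during the first press on the lever, the gripper's linkage pushed on the hand grip with about 12 N. I moved it clear and kept the lever down.

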